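# Load the analyser carrier with the sample row, in order

### The job

Move the four red-capped sample tubes from the white bench rack into the grey analyser carrier, keeping their order so that the results go to the right patients: the tube next to the bench rack's handle goes into the carrier place next to its handle, and so on along the row. Lower each tube upright to the bottom of its place before letting go, do not drop it, and leave the green-capped control tube in the carrier's last place and the jar, carton and spray bottle behind the work as they are.

Things in the scene. Friction and masses are not known exactly. Their poses are not given: they have to be found in the camera images.
- tube_1: red-capped sample tube in the place next to the bench rack's handle at the start (bench rack place 1). 90 mm tall, 14 g; body 12.4 mm in diameter, cap 15.6 mm in diameter from 69 to 90 mm above the foot (grip the cap). Origin: centre of its flat foot, z up the tube. The four sample tubes look nearly alike: their position in the row tells them apart
- tube_2: red-capped sample tube second from the bench rack's handle at the start (bench rack place 2). 90 mm tall, 14 g; body 12.4 mm in diameter, cap 15.6 mm in diameter from 69 to 90 mm above the foot (grip the cap). Origin: centre of its flat foot, z up the tube. The four sample tubes look nearly alike: their position in the row tells them apart
- tube_3: red-capped sample tube third from the bench rack's handle at the start (bench rack place 3). 90 mm tall, 14 g; body 12.4 mm in diameter, cap 15.6 mm in diameter from 69 to 90 mm above the foot (grip the cap). Origin: centre of its flat foot, z up the tube. The four sample tubes look nearly alike: their position in the row tells them apart
- tube_4: red-capped sample tube fourth from the bench rack's handle at the start (bench rack place 4). 90 mm tall, 14 g; body 12.4 mm in diameter, cap 15.6 mm in diameter from 69 to 90 mm above the foot (grip the cap). Origin: centre of its flat foot, z up the tube. The four sample tubes look nearly alike: their position in the row tells them apart
- bench_rack: WHITE block, fixed, any yaw: 196 x 44 x 55 mm, one row of five round wells, 18 mm wide, floors 10 mm up; at one end the handle, a dark wire loop 100 mm high. Origin: underside, below the middle well; x along the row to the handle (loop at x = +100 mm), z up. Places 1 to 5, counted from the handle, at x = +68, +34, 0, -34, -68 mm, y = 0; 5 is empty. Racks may swap sides
- carrier: GREY bar (dark), fixed, any yaw: 200 x 40 x 55 mm, one row of five stalls 17 mm square, floors 10 mm up, mouths widening from 45 mm height to 29 mm square at the top; at one end the handle, an upright ridged grip 95 mm high. Origin: underside, below the middle stall; x along the row to the handle (at x = +104 mm), z up. Places 1 to 5, counted from the handle, at x = +68, +34, 0, -34, -68 mm, y = 0
- control_tube: green-capped control tube, same size and shape as the sample tubes (90 mm tall, cap 15.6 mm); stands in the carrier's place 5, farthest from its handle, and stays there. Origin: centre of its foot, z up
- prep_jar: bystander: white jar with a cream lid, 61 mm in diameter, 82 mm tall, behind the work. Origin: centre of its underside
- lancet_carton: bystander: small white and red carton, 55 x 85 x 45 mm, behind the work on the right. Origin: centre of its underside
- spray_bottle: bystander: slim clear spray bottle, 42 mm in diameter, 170 mm tall, behind the work on the far right. Origin: centre of its underside

How it is judged:
At the end, for the whole second after the job is handed in: Sample tubes 1, 2, 3 and 4 stand in the carrier's places 1, 2, 3 and 4 counted from its handle, and the control tube in place 5: each foot within 8 mm of its place's axis and less than 6 mm above the place's floor, upright within 0.2 rad, at rest and released (x of tube_1 in the frame of carrier between 0.06 and 0.076 m and y of tube_1 in the frame of carrier between -0.008 and 0.008 m and z of each of tube_1, tube_2, tube_3, tube_4, control_tube in the frame of carrier below 0.016 m and angle between each of tube_1, tube_2, tube_3, tube_4, control_tube's own z axis and vertical below 0.2 rad and linear speed of each of tube_1, tube_2, tube_3, tube_4, control_tube below 0.02 m/s and x of tube_2 in the frame of carrier between 0.026 and 0.042 m and y of tube_2 in the frame of carrier between -0.008 and 0.008 m and x of tube_3 in the frame of carrier between -0.008 and 0.008 m and y of tube_3 in the frame of carrier between -0.008 and 0.008 m and x of tube_4 in the frame of carrier between -0.042 and -0.026 m and y of tube_4 in the frame of carrier between -0.008 and 0.008 m and x of control_tube in the frame of carrier between -0.076 and -0.06 m and y of control_tube in the frame of carrier between -0.008 and 0.008 m); the robot touches nothing.
It fails at once if a sample tube is dropped: it falls faster than 0.5 m/s with no finger on it (about 13 mm of free fall) ((contact force between the fingers and tube_1 below 0.05 N and linear speed of tube_1 above 0.5 m/s) or (contact force between the fingers and tube_2 below 0.05 N and linear speed of tube_2 above 0.5 m/s) or (contact force between the fingers and tube_3 below 0.05 N and linear speed of tube_3 above 0.5 m/s) or (contact force between the fingers and tube_4 below 0.05 N and linear speed of tube_4 above 0.5 m/s)).
It fails at once if the control tube is taken out of its place (moved more than 20 mm) (distance of control_tube from where it was at the start of the episode above 0.02 m).
It fails at once if the jar, the carton or the spray bottle is disturbed (moved more than 25 mm or tipped over) (distance of any of prep_jar, lancet_carton, spray_bottle from where it was at the start of the episode above 0.025 m or angle between any of prep_jar, lancet_carton, spray_bottle's own z axis and vertical above 0.4 rad).
It also fails if it takes over 96 s, if anything falls off the work surface, if the arm or the gripper's body presses on something with over 40 N, if the wrist force passes 120 N, or if a joint passes its speed limit or range.

### The arm

A 7-joint arm with a two-finger parallel gripper is mounted at the origin on a cart in front of the work surface, level with it; the furniture and walls round the work are solid. World frame = base frame: x ahead of the robot, y to its left, z up, the work surface at z = 0. Lengths are in m, angles in rad, forces in N, time in s.
With the tool pointing down it reaches from about 0.35 to 0.9 m from the base axis. Payload 8.1 kg.
Tool frame: the origin (TCP) lies midway between the tips of the shut fingers; the grasp point (between the pads) lies 19 mm behind it; y points along the fingers, z is the direction in which the jaws open and shut, and the axes are right-handed (so a half turn about y gives the same grasp; the last joint's range is limited). The gripper opens to 85 mm and grips with 20 to 120 N. Pads are 22 mm wide; open, the fingers measure 114 mm over their backs; the gripper's body (76 mm by 85 mm) begins 54 mm behind the grasp point. The pads swing forward as they close: fully open they stand 13 mm farther back than shut.
Start: joints at [1.241, 0.434, 0.025, 1.573, -0.012, 1.134, -0.075], TCP at [0.141, -0.609, 0.21] pointing down, gripper open.
Joint ranges: [-2.62, 2.62], [-0.44, 2.09], [-1.27, 1.32], [0.08, 2.57], [-1.32, 4.46], [0.12, 2], [-2.74, 2.74]. Speed limits (rad/s): [2.22, 2.22, 3.01, 3.01, 3.14, 3.14, 3.14].

### API

Orientations are given as a unit quaternion [w, x, y, z].
In Python, from rig import * gives the robot as it stands.
- The arm moves only by the tool servo_tool, never from a script. Its arguments are lists of equal length, an entry for each row: "grip": the closure, from 0 (fully open) to 1 (shut); "delta_pos": the shift along the tool's x, y, z in m, a list of three; "dr": the turn, a rotation vector about the tool's x, y, z in degrees, a list of three. A call has 1 to 8 rows; each row is the pose to reach, as a shift and turn from the pose commanded when the call began, along the tool's axes at that moment; what a row does not reach only later rows make up. A row lasts 1/10 s, in which the tool goes at most 50 mm and 8.59 degrees, less where a joint would pass 70% of its speed; a pose out of reach is approached as far as the arm can. A call with a gripper value outside its range is refused whole. The fingers move at their own pace and stop on an object; "squeeze" is the grip in N (left out, the last holds). Time passes only in rows, so rows that repeat a pose let the fingers close. It gives the time, the measured TCP pose, the force and the opening at its end, in the units of the state.
- get_state(): the state, without advancing time (a new reading comes with each control period).
- capture(name): name is "side" or "top"; returns a dict with "frame" (384x512x3 uint8, blue, green, red), "depth" (384x512 float32, m along the optical axis (not along the pixel's ray), 0 where there is no reading), "intrinsics" (3x3 intrinsics, pixels), "view" (4x4, takes a point from world to camera coordinates). Camera axes: x right, y down, z forward; pixel columns grow to the right and rows downward; lengths in m; the calibration is good to about 2 mm. A picture is of the moment at which its call begins.
- sign_off(): hands the job in, once; it reports no verdict.
Trained networks look in a picture, given as the dict that the camera call returned (one of the last four; its "shot" number tells which), for a name from the list of things; names that differ only in an ending like _2 or _b are one class to them, and where a whole thing is asked for, a point or a joint stands for the part that bears it (a point fixed in the world has none). Each returns a list of dicts, best first, with "conf" (0 to 1); they miss things now and then, are a little off and sometimes report something else, mostly with a low value. They report only what shows in the picture. A call takes as long as a camera call.
- recognise(target, picture): "position" ([row, column] in pixels, amid what is visible of it).
- trace(target, picture): "pixels" (384x512 bool, what is visible of it) and "position" ([row, column] in pixels, amid what is visible of it).
- tip_of(target, picture): "position" ([row, column] in pixels: a listed point, or the origin of a listed thing).
The state is a dict: "time_s": time; "qpos": joint angles; "qvel": joint speeds; "joint_torque": joint torques, N m; "eef_pos": TCP position; "ee_rot": TCP orientation; "ft_force": force on the tool from outside, world axes, zero at the start; "moment": the same for the moment, N m; "finger_gap": finger opening in m.
Only numpy, scipy, OpenCV 4.12 (cv2) and the standard library are available. Lean on these libraries where they do the work, as an engineer would, in place of code of your own. Each camera call takes 0.05 s, during which the arm holds its last target.

## Working session

There is one attempt and no reset: what is moved stays moved. The work goes in short steps, Python scripts to look and compute and a tool call to move; the robot and the scene stay as the last step left them, time stands still between calls to the robot, and variables do not carry over. Pictures are saved under pics/ and viewed, and the job is handed in when it is done.

Besides the shell and the picture viewer there is one more tool, called after "Emit:" as name(argument=value, ...), one argument or row to a line, values as JSON. servo_tool: Moves the arm, as the interface text tells. Its arguments: {"type":"object","properties":{"grip":{"type":"array"},"delta_pos":{"type":"array"},"dr":{"type":"array"},"squeeze":{"type":"number"}},"required":["grip","delta_pos","dr"]}

```bash
mkdir -p pics; ls
python3 - <<'E'
from rig import *
import cv2,numpy as np,pickle
s=get_state()
for k in s: print(k,np.round(s[k],4))
for n in ("side","top"):
    c=capture(n); cv2.imwrite(f"pics/{n}0.png",c["frame"]); pickle.dump(c,open(f"{n}0.pkl","wb"))
    print(n,np.round(c["intrinsics"],1).tolist(),np.round(c["view"],3).tolist(),c.get("shot"))
    for t in ("bench_rack","carrier","tube_1","control_tube","prep_jar","lancet_carton","spray_bottle"):
        r=recognise(t,c); print(t,[(np.round(a["position"]).tolist(),round(a["conf"],2)) for a in r])
E
```

```text
pics
time_s 0.0
qpos [ 1.2414  0.4352  0.025   1.5741 -0.0116  1.134  -0.0751]
qvel [-0.0008 -0.0007 -0.0009 -0.0002  0.0007 -0.0006 -0.0002]
joint_torque [ 0.00000e+00 -6.70463e+01  1.02480e+00 -3.16208e+01  1.54000e-02
  1.26000e-02 -0.00000e+00]
eef_pos [ 0.1404 -0.6085  0.2092]
ee_rot [ 0.0799 -0.0801  0.7031 -0.702 ]
ft_force [-0.5601  0.5402 -0.4291]
moment [-0.0223  0.0207  0.0046]
finger_gap 0.0851
side [[349.7, 0.0, 248.5], [0.0, 349.7, 191.8], [0.0, 0.0, 1.0]] [[0.993, -0.114, 0.015, -0.593], [-0.074, -0.728, -0.681, -0.041], [0.089, 0.676, -0.732, 0.928], [0.0, 0.0, 0.0, 1.0]] 1
bench_rack [([288.0, 214.0], 0.82)]
carrier [([149.0, 257.0], 0.8)]
tube_1 [([257.0, 211.0], 0.64), ([271.0, 218.0], 0.56), ([246.0, 205.0], 0.55)]
control_tube [([288.0, 228.0], 0.73), ([152.0, 250.0], 0.61)]
prep_jar []
lancet_carton [([213.0, 309.0], 0.92)]
spray_bottle [([249.0, 310.0], 0.63)]
top [[363.7, 0.0, 256.9], [0.0, 363.7, 197.3], [0.0, 0.0, 1.0]] [[0.011, -1.0, 0.018, -0.15], [-0.985, -0.014, -0.173, 0.58], [0.173, -0.016, -0.985, 0.852], [0.0, 0.0, 0.0, 1.0]] 2
bench_rack [([235.0, 342.0], 0.73)]
carrier [([187.0, 193.0], 0.9)]
tube_1 [([237.0, 347.0], 0.51), ([233.0, 359.0], 0.43), ([229.0, 370.0], 0.41), ([242.0, 332.0], 0.39)]
control_tube []
prep_jar [([140.0, 240.0], 0.63)]
lancet_carton [([151.0, 291.0], 0.81)]
spray_bottle [([158.0, 344.0], 0.67)]
```

View pics/side0.png

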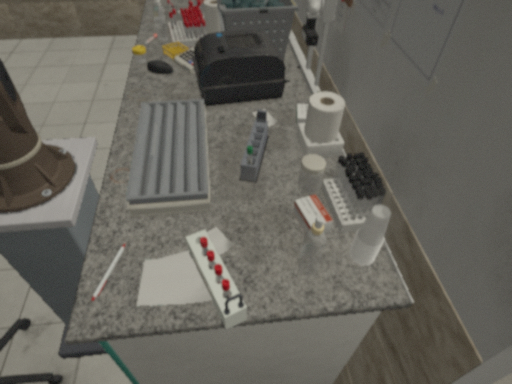

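View pics/top0.png

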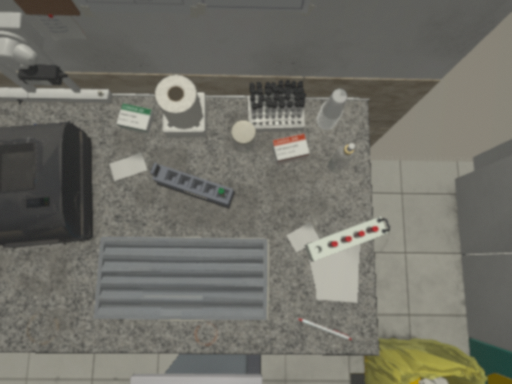

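```bash
cat > h.py <<'E'
import cv2,numpy as np
def cloud(c):
    K=c["intrinsics"];V=np.array(c["view"]);d=c["depth"]
    v,u=np.mgrid[0:384,0:512]
    P=np.stack([(u-K[0,2])/K[0,0]*d,(v-K[1,2])/K[1,1]*d,d],-1)
    W=(P-V[:3,3])@V[:3,:3]
    W[d<=0]=np.nan
    return W
def ray(c,u,v,z):
    K=c["intrinsics"];V=np.array(c["view"]);R=V[:3,:3]
    o=-R.T@V[:3,3]; d=R.T@np.array([(u-K[0,2])/K[0,0],(v-K[1,2])/K[1,1],1])
    return o+d*(z-o[2])/d[2]
def proj(c,p):
    K=c["intrinsics"];V=np.array(c["view"]); q=V[:3,:3]@np.asarray(p)+V[:3,3]; q=K@q; return q[:2]/q[2]
def blobs(c,col,thr=60):
    f=c["frame"].astype(float); b,g,r=f[...,0],f[...,1],f[...,2]
    s=r-np.maximum(b,g) if col=="red" else g-np.maximum(r,b)
    n,l,st,ce=cv2.connectedComponentsWithStats((s>thr).astype(np.uint8))
    out=[]
    for i in range(1,n):
        m=cv2.dilate((l==i).astype(np.uint8),np.ones((3,3)))>0
        w=np.clip(s,0,None)*m; v,u=np.nonzero(m); ww=w[m]
        out.append((st[i,4],(u*ww).sum()/ww.sum(),(v*ww).sum()/ww.sum(),m))
    return out
E
python3 - <<'E'
from h import *; import pickle
for n in ("top","side"):
    c=pickle.load(open(n+"0.pkl","rb")); W=cloud(c)
    print(n,"cam",-np.array(c["view"])[:3,:3].T@np.array(c["view"])[:3,3])
    for col,t in (("red",50),("green",20)):
        for a,u,v,m in blobs(c,col,t):
            if a<5: continue
            p=W[m]; p=p[p[:,2]>0.085]
            top=p[p[:,2]>0.095]
            print(col,a,round(u,1),round(v,1),"ray@.095",ray(c,u,v,.095).round(4),"cloud",len(p),np.median(p,0).round(4) if len(p) else "", len(top),top.mean(0).round(4) if len(top) else "")
    for nm,box in (("bench",((0.1,-.75),(.5,-.2))),("carr",((.2,-.1),(.7,.5)))):
        pass
c=pickle.load(open("top0.pkl","rb"));W=cloud(c)
z=W[...,2]; print(np.nanmedian(z[200:235,100:280]))
for nm,(r0,r1,c0,c1) in (("bench",(210,270,300,395)),("carr",(155,215,145,240))):
    m=np.zeros(z.shape,bool); m[r0:r1,c0:c1]=True
    mm=m&(z>.04)&(z<.07)
    P=W[mm][:,:2]; print(nm,len(P),np.median(W[mm][:,2]),cv2.minAreaRect((P*1000).astype(np.float32)))
    mm=m&(z>.075); print(W[mm].round(3)[:60].tolist())
    im=c["frame"][r0:r1,c0:c1]; cv2.imwrite(f"pics/{nm}z.png",cv2.resize(im,None,fx=8,fy=8,interpolation=cv2.INTER_CUBIC))
E
```

```text
top cam [ 0.42511064 -0.12821428  0.94237155]
red 158 289.2 139.2 ray@.095 [ 0.7189 -0.2193  0.095 ] cloud 0  0 
red 30 374.6 228.5 ray@.095 [ 0.5037 -0.4189  0.095 ] cloud 44 [ 0.5025 -0.4172  0.0979] 34 [ 0.5032 -0.4182  0.0984]
red 29 361.1 233.1 ray@.095 [ 0.4924 -0.3867  0.095 ] cloud 44 [ 0.4914 -0.384   0.0973] 33 [ 0.4917 -0.3858  0.0983]
red 30 348.0 238.5 ray@.095 [ 0.4797 -0.3554  0.095 ] cloud 43 [ 0.4784 -0.3539  0.098 ] 31 [ 0.4789 -0.3546  0.0986]
red 32 334.1 243.5 ray@.095 [ 0.4677 -0.3227  0.095 ] cloud 42 [ 0.4665 -0.3216  0.0979] 31 [ 0.4676 -0.3222  0.0985]
green 169 136.0 108.8 ray@.095 [0.7905 0.1571 0.095 ] cloud 0  0 
green 30 220.7 190.6 ray@.095 [ 0.589  -0.0563  0.095 ] cloud 37 [ 0.5874 -0.0552  0.0974] 30 [ 0.5884 -0.0558  0.0981]
side cam [ 0.50406372 -0.7246742   0.65979409]
red 399 192.5 15.0 ray@.095 [0.4559 0.8151 0.095 ] cloud 360 [0.454  0.8277 0.0928] 37 [0.4545 0.8262 0.0956]
red 24 172.2 12.6 ray@.095 [0.3716 0.8468 0.095 ] cloud 21 [0.3686 0.8792 0.0913] 1 [0.3742 0.882  0.0968]
red 115 321.1 208.1 ray@.095 [ 0.7205 -0.2658  0.095 ] cloud 0  0
[... 3026 characters left out ...]
3, 0.113, 0.09], [0.641, 0.108, 0.098], [0.643, 0.108, 0.091], [0.642, 0.105, 0.092], [0.643, 0.103, 0.09], [0.644, 0.102, 0.088], [0.646, 0.101, 0.08], [0.639, 0.111, 0.095], [0.639, 0.109, 0.095], [0.639, 0.107, 0.094], [0.64, 0.105, 0.093], [0.641, 0.103, 0.089], [0.643, 0.103, 0.082], [0.643, 0.101, 0.08], [0.637, 0.114, 0.094], [0.637, 0.112, 0.092], [0.637, 0.109, 0.093], [0.637, 0.106, 0.096], [0.638, 0.105, 0.09], [0.639, 0.104, 0.088], [0.64, 0.103, 0.081], [0.634, 0.114, 0.094], [0.634, 0.111, 0.096], [0.635, 0.109, 0.093], [0.635, 0.107, 0.094], [0.635, 0.105, 0.091], [0.637, 0.104, 0.085], [0.639, 0.104, 0.078], [0.632, 0.113, 0.094], [0.632, 0.111, 0.093], [0.632, 0.109, 0.094]]
```

Run:
```python
from h import *; import pickle
c=pickle.load(open("side0.pkl","rb"));W=cloud(c);z=W[...,2]
x,y=W[...,0],W[...,1]
m=(z>.048)&(z<.062)
for nm,b in (("bench",(.42,.56,-.48,-.25)),("carr",(.55,.68,-.11,.13))):
    mm=m&(x>b[0])&(x<b[1])&(y>b[2])&(y<b[3]); P=(W[mm][:,:2]*1000).astype(np.float32)
    print(nm,len(P),np.median(z[mm]),cv2.minAreaRect(P))
ct=pickle.load(open("top0.pkl","rb"))
a=np.deg2rad(72);d=np.array([np.cos(a),np.sin(a)])
outs=[]
for c,o,b in ((ct,np.array([.6096,.0092]),(155,215,145,240)),(c,np.array([.6125,.0075]),(100,190,230,285))):
    k=6; im=cv2.resize(c["frame"][b[0]:b[1],b[2]:b[3]],None,fx=k,fy=k,interpolation=cv2.INTER_CUBIC)
    for X in (68,34,0,-34,-68):
        for s in ((-1,-1),(-1,1),(1,1),(1,-1)):
            p=o+d*(X+14.5*s[0])/1000+np.array([-d[1],d[0]])*14.5*s[1]/1000
            u=proj(c,[*p,.055]); q=((u-[b[2],b[0]]+.5)*k).astype(int); cv2.circle(im,tuple(int(t) for t in q),2,(0,0,255),-1)
    outs.append(im)
cv2.imwrite("pics/ct.png",outs[0]);cv2.imwrite("pics/cs.png",outs[1])
```

```text
bench 1487 0.05471618078375395 ((485.638671875, -363.7630310058594), (44.64292526245117, 197.7725067138672), 20.8870906829834)
carr 540 0.05446324001834557 ((616.5767211914062, 19.990676879882812), (202.3217315673828, 40.21629333496094), 72.19420623779297)
```

View pics/ct.png

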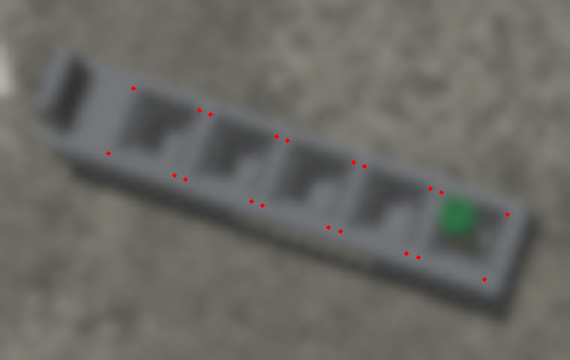

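View pics/cs.png

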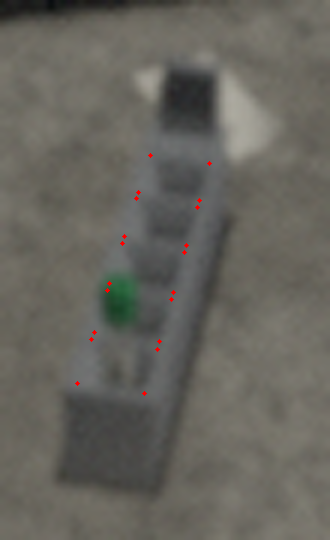

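```bash
cat >> h.py <<'E'
from scipy.spatial.transform import Rotation as Rn
BO=np.array([.4805,-.3548]);BY=np.deg2rad(-69.2)
CO=np.array([.6115,.0095]);CY=np.deg2rad(72.1)
PX=[None,.068,.034,0,-.034,-.068]
def place(which,k,dx=0,dy=0):
    o,a=(BO,BY) if which=="b" else (CO,CY)
    return o+np.array([np.cos(a),np.sin(a)])*(PX[k]+dx)+np.array([-np.sin(a),np.cos(a)])*dy
def cur(s):
    q=s["ee_rot"]; return np.array(s["eef_pos"]),Rn.from_quat([q[1],q[2],q[3],q[0]])
def Rt(yawdeg):  # tool y down, z (jaw) at yaw
    a=np.deg2rad(yawdeg); z=np.array([np.cos(a),np.sin(a),0]); y=np.array([0,0,-1.]); x=np.cross(y,z)
    return Rn.from_matrix(np.stack([x,y,z],1))
def to(s,xyz,yaw):
    p,R=cur(s); T=Rt(yaw)
    return (R.inv().apply(np.array(xyz)-p)*1000).round(1),(R.inv()*T).as_rotvec(degrees=True).round(2)
def rep():
    from rig import get_state
    s=get_state(); p,R=cur(s); z=R.as_matrix()[:,2]; y=R.as_matrix()[:,1]
    print("t",round(s["time_s"],2),"p",p.round(4),"jawyaw",np.degrees(np.arctan2(z[1],z[0])).round(2),"ydir",y.round(3),"F",np.round(s["ft_force"],1),"gap",round(s["finger_gap"],4),"q",np.round(s["qpos"],2))
    return s
E
python3 - <<'E'
from h import *
s=rep()
for k in (1,2,3,4): print(k,place("b",k).round(4),place("c",k).round(4))
print(to(s,[*place("b",1),.2],20.8),to(s,[*place("b",1),.2],-159.2))
E
```

```text
t 0.8 p [ 0.1405 -0.609   0.2101] jawyaw -77.01 ydir [ 0. -0. -1.] F [-0.   0.4  0.6] gap 0.0855 q [ 1.24  0.43  0.02  1.57 -0.01  1.13 -0.08]
1 [ 0.5046 -0.4184] [0.6324 0.0742]
2 [ 0.4926 -0.3866] [0.622  0.0419]
3 [ 0.4805 -0.3548] [0.6115 0.0095]
4 [ 0.4684 -0.323 ] [ 0.601  -0.0229]
(array([-397.6,   10.1, -103.9]), array([-1.000e-02, -9.781e+01,  0.000e+00])) (array([-397.6,   10.1, -103.9]), array([-0.000e+00,  8.219e+01, -1.000e-02]))
```

Emit:
servo_tool(
  grip=[0.4, 0.4, 0.4, 0.4, 0.4, 0.4, 0.4, 0.4],
  delta_pos=[
    [-0.05, 0, -0.013],
    [-0.1, 0, -0.026],
    [-0.15, 0, -0.039],
    [-0.2, 0, -0.052],
    [-0.25, 0, -0.065],
    [-0.3, 0, -0.078],
    [-0.35, 0.0, -0.091],
    [-0.398, 0.0, -0.104],
  ],
  dr=[
    [0, -8.5, 0],
    [0, -17, 0],
    [0, -25.5, 0],
    [0, -34, 0],
    [0, -42.5, 0],
    [0, -51, 0],
    [0, -59.5, 0],
    [0, -68, 0],
  ],
  squeeze=25,
)

```text
time_s: 1.6
eef_pos: [0.4965, -0.4226, 0.2103]
ee_rot: [-0.461, 0.461, -0.536, 0.537]
ft_force: [0.1, -0.9, -0.3]
finger_gap: 0.0506
```

Run:
```python
from h import *
s=rep();print(to(s,[*place("b",1),.2],20.8))
```

```text
t 1.6 p [ 0.4965 -0.4226  0.2103] jawyaw -8.69 ydir [ 0.    -0.001 -1.   ] F [ 0.1 -0.9 -0.3] gap 0.0506 q [ 0.83  0.5  -0.32  1.48  0.17  1.19  0.33]
(array([-5.4, 10.3,  7.4]), array([-2.000e-02, -2.949e+01,  3.000e-02]))
```

Emit:
servo_tool(
  grip=[0.45, 0.45, 0.45, 0.45, 0.45, 0.45],
  delta_pos=[
    [0, 0.02, 0],
    [0, 0.04, 0],
    [0, 0.06, 0],
    [0, 0.07, 0],
    [0, 0.07, 0],
    [0, 0.07, 0],
  ],
  dr=[
    [0, -8.5, 0],
    [0, -17, 0],
    [0, -25.5, 0],
    [0, -29.8, 0],
    [0, -29.8, 0],
    [0, -29.8, 0],
  ],
)

```text
time_s: 2.2
eef_pos: [0.495, -0.4238, 0.1403]
ee_rot: [0.581, -0.581, 0.402, -0.402]
ft_force: [-0.6, 0.8, 0.6]
finger_gap: 0.0471
```

Run:
```python
from h import *
from rig import *
s=rep();print(to(s,[*place("b",1),.07],20.8))
c=capture("top");cv2.imwrite("pics/t1.png",cv2.resize(c["frame"][180:290,280:420],None,fx=5,fy=5,interpolation=cv2.INTER_CUBIC))
c=capture("side");cv2.imwrite("pics/s1.png",cv2.resize(c["frame"][180:340,130:290],None,fx=4,fy=4,interpolation=cv2.INTER_CUBIC))
```

```text
t 2.2 p [ 0.495  -0.4238  0.1403] jawyaw 20.63 ydir [ 0.  0. -1.] F [-0.6  0.8  0.6] gap 0.0471 q [ 0.9   0.58 -0.43  1.56  0.26  1.06  0.77]
(array([-1.6, 70.3, 10.9]), array([-0.01, -0.17,  0.  ]))
```

View pics/s1.png

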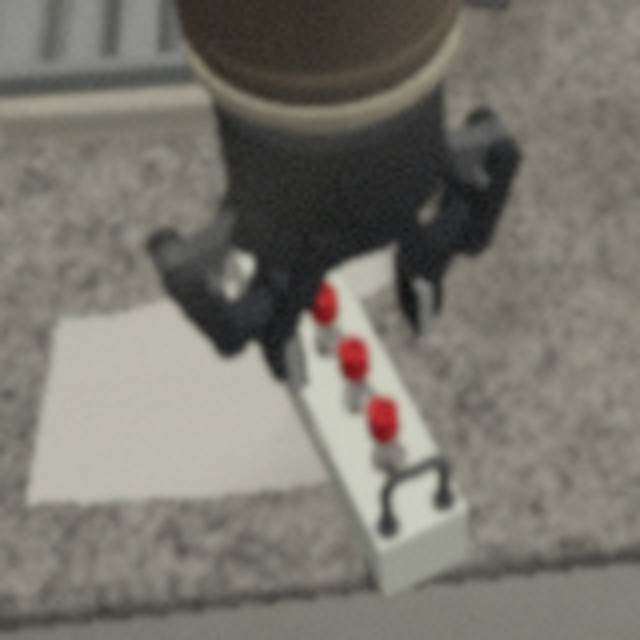

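View pics/t1.png

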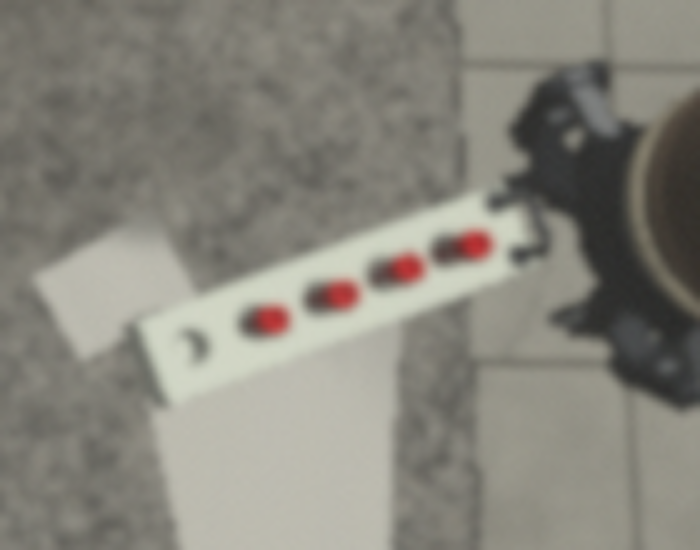

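Emit:
servo_tool(
  grip=[0.45, 0.45, 0.45, 0.45],
  delta_pos=[
    [-0.0016, 0.02, 0.0109],
    [-0.0016, 0.03, 0.0109],
    [-0.0016, 0.03, 0.0109],
    [-0.0016, 0.03, 0.0109],
  ],
  dr=[
    [0, 0, 0],
    [0, 0, 0],
    [0, 0, 0],
    [0, 0, 0],
  ],
)

```text
time_s: 2.7
eef_pos: [0.5043, -0.4186, 0.1104]
ee_rot: [-0.582, 0.582, -0.402, 0.402]
ft_force: [0.5, 0.4, 0.7]
finger_gap: 0.0471
```

Run:
```python
from h import *
from rig import *
s=rep();print(to(s,[*place("b",1),.07],20.8))
p,R=cur(s)
c=capture("side")
im=c["frame"].copy(); k=4; b=(180,130); im=cv2.resize(im[180:340,130:290],None,fx=k,fy=k,interpolation=cv2.INTER_CUBIC)
def dot(q,col):
    u=(proj(c,q)-[b[1],b[0]]+.5)*k; cv2.circle(im,tuple(int(t) for t in u),3,col,-1)
dot(p,(0,255,255)); dot([*place("b",1),.1],(255,255,0))
z=R.as_matrix()[:,2]
for sg in(1,-1): dot(p+z*sg*.0235+[0,0,.015],(0,255,0))
cv2.imwrite("pics/s2.png",im)
```

```text
t 2.7 p [ 0.5043 -0.4186  0.1104] jawyaw 20.76 ydir [-0. -0. -1.] F [0.5 0.4 0.7] gap 0.0471 q [ 0.88  0.61 -0.42  1.58  0.28  1.01  0.74]
(array([-0.1, 40.4,  0.4]), array([ 0.02, -0.04,  0.01]))
```

View pics/s2.png

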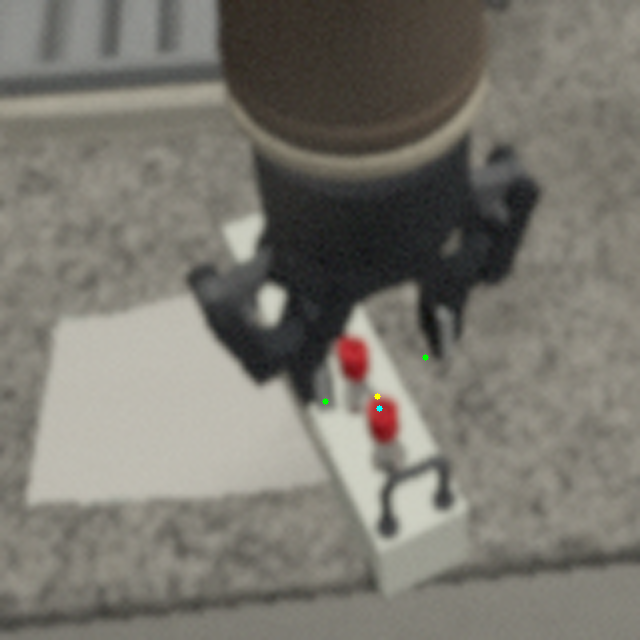

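Emit:
servo_tool(
  grip=[0.45, 0.45, 0.45, 0.75, 0.9, 1, 1, 1],
  delta_pos=[
    [0, 0.02, 0],
    [0, 0.04, 0],
    [0, 0.041, 0],
    [0, 0.041, 0],
    [0, 0.041, 0],
    [0, 0.041, 0],
    [0, 0.041, 0],
    [0, 0.041, 0],
  ],
  dr=[
    [0, 0, 0],
    [0, 0, 0],
    [0, 0, 0],
    [0, 0, 0],
    [0, 0, 0],
    [0, 0, 0],
    [0, 0, 0],
    [0, 0, 0],
  ],
  squeeze=25,
)

```text
time_s: 3.55
eef_pos: [0.5054, -0.4188, 0.0705]
ee_rot: [-0.582, 0.582, -0.401, 0.402]
ft_force: [0.1, 0.2, 5.7]
finger_gap: 0.014
```

Run:
```python
from h import *
from rig import *
s=rep()
c=capture("side");cv2.imwrite("pics/s3.png",cv2.resize(c["frame"][180:340,130:290],None,fx=4,fy=4,interpolation=cv2.INTER_CUBIC))
```

```text
t 3.55 p [ 0.5054 -0.4188  0.0705] jawyaw 20.79 ydir [ 0.002 -0.002 -1.   ] F [0.1 0.2 5.7] gap 0.014 q [ 0.87  0.65 -0.41  1.61  0.31  0.94  0.72]
```

View pics/s3.png

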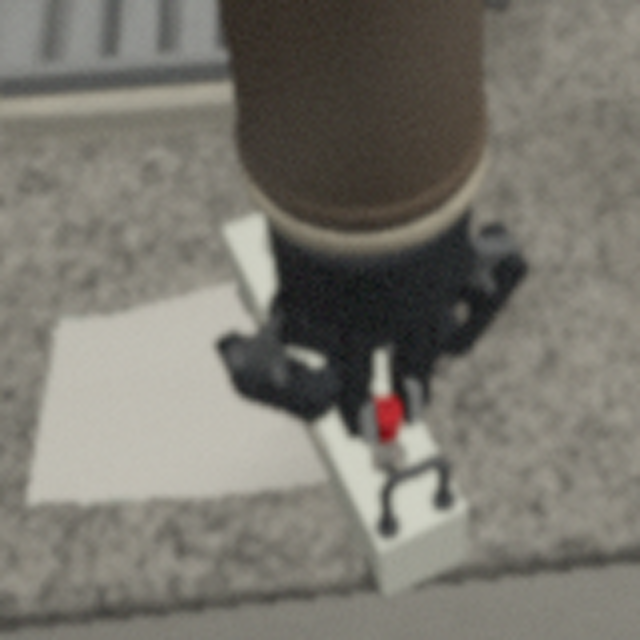

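Emit:
servo_tool(
  grip=[1, 1, 1, 1, 1, 1],
  delta_pos=[
    [0, -0.01, 0],
    [0, -0.03, 0],
    [0, -0.06, 0],
    [0, -0.09, 0],
    [0, -0.115, 0],
    [0, -0.115, 0],
  ],
  dr=[
    [0, 0, 0],
    [0, 0, 0],
    [0, 0, 0],
    [0, 0, 0],
    [0, 0, 0],
    [0, 0, 0],
  ],
)

```text
time_s: 4.2
eef_pos: [0.5066, -0.4191, 0.1889]
ee_rot: [-0.582, 0.582, -0.399, 0.404]
ft_force: [0.6, -0.5, 0.2]
finger_gap: 0.0135
```

```bash
cat > look.py <<'E'
from h import *
from rig import *
import sys
s=rep(); p,R=cur(s)
name=sys.argv[1]; b=[int(t) for t in sys.argv[2].split(",")]  # r0,r1,c0,c1
c=capture("side"); k=4
im=cv2.resize(c["frame"][b[0]:b[1],b[2]:b[3]],None,fx=k,fy=k,interpolation=cv2.INTER_CUBIC)
def dot(q,col):
    u=(proj(c,q)-[b[2],b[0]]+.5)*k; cv2.circle(im,tuple(int(t) for t in u),2,col,-1)
g=p.copy()
for h in (0.03,-.06): dot([p[0],p[1],p[2]+h],(0,255,255))
cv2.imwrite(name,im)
E
python3 look.py pics/s4.png 140,300,130,290
python3 - <<'E'
from h import *
s=rep();print(to(s,[*place("c",1),.185],-17.9))
E
```

```text
t 4.2 p [ 0.5066 -0.4191  0.1889] jawyaw 20.79 ydir [ 0.006 -0.004 -1.   ] F [ 0.6 -0.5  0.2] gap 0.0135 q [ 0.89  0.54 -0.44  1.49  0.24  1.16  0.77]
t 4.25 p [ 0.5056 -0.4187  0.1866] jawyaw 20.79 ydir [ 0.003 -0.002 -1.   ] F [-0.2 -0.5 -0.3] gap 0.0139 q [ 0.89  0.54 -0.44  1.49  0.25  1.15  0.77]
(array([-415.8,    0.9,  293.5]), array([-0.18, 38.69,  0.14]))
```

View pics/s4.png

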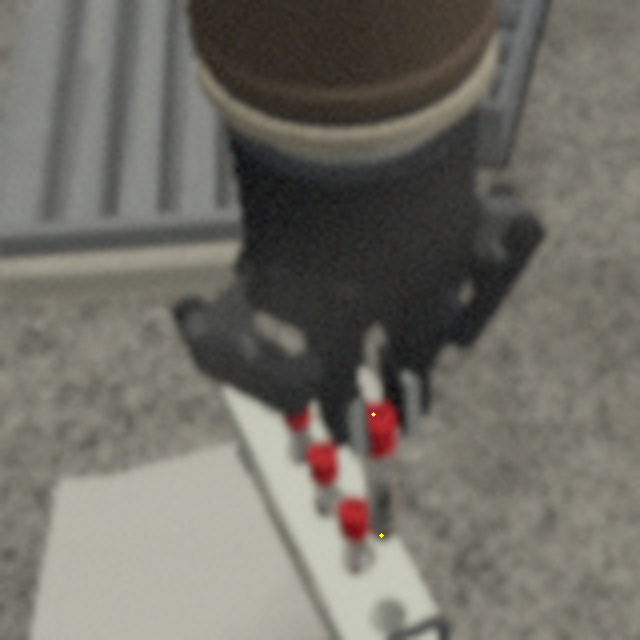

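Emit:
servo_tool(
  grip=[1, 1, 1, 1, 1, 1, 1, 1],
  delta_pos=[
    [-0.02, 0, 0.014],
    [-0.055, 0, 0.039],
    [-0.09, 0, 0.063],
    [-0.125, 0, 0.088],
    [-0.16, 0, 0.113],
    [-0.195, 0, 0.138],
    [-0.23, 0, 0.162],
    [-0.265, 0, 0.187],
  ],
  dr=[
    [0, 2, 0],
    [0, 6, 0],
    [0, 10, 0],
    [0, 14, 0],
    [0, 18, 0],
    [0, 22, 0],
    [0, 26, 0],
    [0, 30, 0],
  ],
)

```text
time_s: 5.05
eef_pos: [0.5847, -0.1025, 0.1832]
ee_rot: [0.457, -0.458, 0.54, -0.539]
ft_force: [0.5, 0.2, 1.0]
finger_gap: 0.0137
```

Run:
```python
from h import *
s=rep();print(to(s,[*place("c",1),.185],-17.9))
```

```text
t 5.05 p [ 0.5847 -0.1025  0.1832] jawyaw -9.39 ydir [-0.002  0.    -1.   ] F [0.5 0.2 1. ] gap 0.0137 q [ 0.36  0.44 -0.39  1.66  0.19  1.08 -0.25]
(array([-182.1,   -1.9,   18.3]), array([0.09, 8.51, 0.02]))
```

Emit:
servo_tool(
  grip=[1, 1, 1, 1, 1, 1, 1, 1],
  delta_pos=[
    [-0.03, 0, 0.003],
    [-0.065, 0, 0.006],
    [-0.1, 0, 0.01],
    [-0.14, 0, 0.014],
    [-0.165, 0, 0.016],
    [-0.18, 0, 0.018],
    [-0.182, 0, 0.018],
    [-0.182, 0, 0.018],
  ],
  dr=[
    [0, 2, 0],
    [0, 4, 0],
    [0, 6, 0],
    [0, 8, 0],
    [0, 8.5, 0],
    [0, 8.5, 0],
    [0, 8.5, 0],
    [0, 8.5, 0],
  ],
)

```text
time_s: 5.85
eef_pos: [0.6319, 0.0714, 0.1835]
ee_rot: [-0.416, 0.417, -0.571, 0.571]
ft_force: [0.0, -0.1, -0.1]
finger_gap: 0.0139
```

```bash
python3 look.py pics/s5.png 60,210,200,330
python3 - <<'E'
from h import *
from rig import *
s=rep();print(to(s,[*place("c",1),.185],-17.9))
c=capture("top");cv2.imwrite("pics/t5.png",cv2.resize(c["frame"][120:240,100:260],None,fx=4,fy=4,interpolation=cv2.INTER_CUBIC))
E
```

```text
t 5.85 p [0.6319 0.0714 0.1835] jawyaw -17.73 ydir [-0.001 -0.001 -1.   ] F [ 0.  -0.1 -0.1] gap 0.0139 q [ 0.05  0.51 -0.38  1.55  0.2   1.12 -0.68]
t 5.9 p [0.632  0.0705 0.1836] jawyaw -17.8 ydir [-0.001 -0.001 -1.   ] F [-0.2 -0.8  0.3] gap 0.0139 q [ 0.06  0.51 -0.38  1.55  0.2   1.12 -0.68]
(array([-3.6, -1.4, -0.7]), array([0.02, 0.1 , 0.09]))
```

View pics/s5.png

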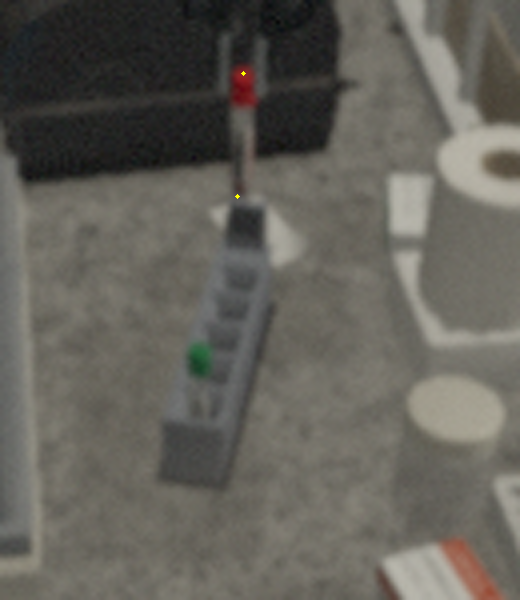

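View pics/t5.png

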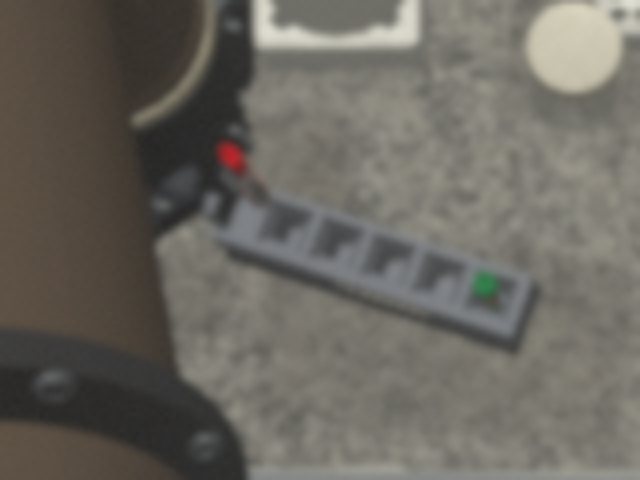

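Emit:
servo_tool(
  grip=[1, 1, 1, 1, 1],
  delta_pos=[
    [-0.0035, 0.015, -0.0007],
    [-0.0035, 0.035, -0.0007],
    [-0.0035, 0.053, -0.0007],
    [-0.0035, 0.053, -0.0007],
    [-0.0035, 0.053, -0.0007],
  ],
  dr=[
    [0, 0, 0],
    [0, 0, 0],
    [0, 0, 0],
    [0, 0, 0],
    [0, 0, 0],
  ],
)

```text
time_s: 6.45
eef_pos: [0.6323, 0.0756, 0.1305]
ee_rot: [0.416, -0.417, 0.571, -0.571]
ft_force: [0.4, -0.1, 1.2]
finger_gap: 0.0137
```

```bash
python3 look.py pics/s6.png 80,210,200,330
python3 - <<'E'
from h import *
from rig import *
s=rep();print(to(s,[*place("c",1),.072],-17.9))
c=capture("top");cv2.imwrite("pics/t6.png",cv2.resize(c["frame"][120:240,100:260],None,fx=4,fy=4,interpolation=cv2.INTER_CUBIC))
E
```

```text
t 6.45 p [0.6323 0.0756 0.1305] jawyaw -17.76 ydir [-0.001 -0.    -1.   ] F [ 0.4 -0.1  1.2] gap 0.0137 q [ 0.04  0.56 -0.37  1.61  0.23  1.02 -0.71]
t 6.5 p [0.6328 0.0759 0.1313] jawyaw -17.74 ydir [ 0.  0. -1.] F [ 0.8 -0.4  0.5] gap 0.0137 q [ 0.04  0.56 -0.37  1.61  0.23  1.02 -0.71]
(array([ 1.8, 59.3,  0.1]), array([-0.02,  0.16, -0.01]))
```

View pics/s6.png

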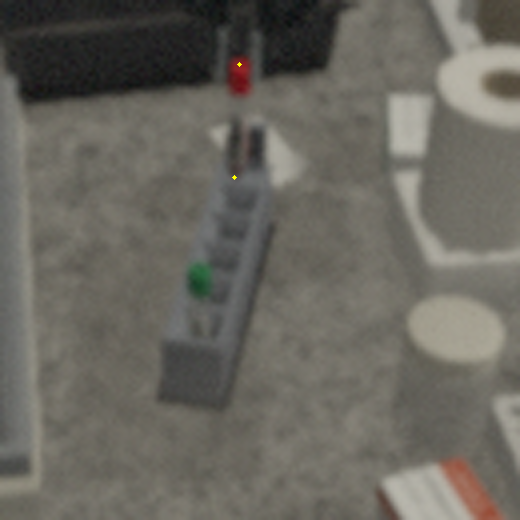

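View pics/t6.png

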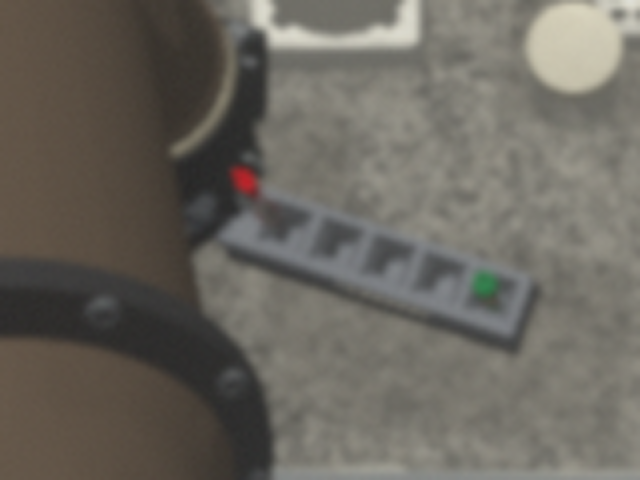

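Emit:
servo_tool(
  grip=[1, 1, 1, 1, 1, 1, 1],
  delta_pos=[
    [0.0022, 0, 0],
    [0.0022, 0.01, 0],
    [0.0022, 0.02, 0],
    [0.0022, 0.03, 0],
    [0.0022, 0.04, 0],
    [0.0022, 0.05, 0],
    [0.0022, 0.05, 0],
  ],
  dr=[
    [0, 0, 0],
    [0, 0, 0],
    [0, 0, 0],
    [0, 0, 0],
    [0, 0, 0],
    [0, 0, 0],
    [0, 0, 0],
  ],
)

```text
time_s: 7.25
eef_pos: [0.6308, 0.0739, 0.079]
ee_rot: [0.416, -0.418, 0.571, -0.571]
ft_force: [-0.6, -0.1, 0.6]
finger_gap: 0.0138
```

```bash
python3 look.py pics/s7.png 80,210,200,330
python3 - <<'E'
from h import *
from rig import *
s=rep();print(to(s,[*place("c",1),.072],-17.9))
c=capture("top");cv2.imwrite("pics/t7.png",cv2.resize(c["frame"][120:240,100:260],None,fx=4,fy=4,interpolation=cv2.INTER_CUBIC))
E
```

```text
t 7.25 p [0.6308 0.0739 0.079 ] jawyaw -17.7 ydir [-0.003 -0.001 -1.   ] F [-0.6 -0.1  0.6] gap 0.0138 q [ 0.04  0.61 -0.36  1.66  0.25  0.92 -0.73]
t 7.3 p [0.6314 0.0741 0.08  ] jawyaw -17.7 ydir [-0.002 -0.    -1.   ] F [-0.2  0.2 -0.5] gap 0.0135 q [ 0.04  0.61 -0.36  1.66  0.25  0.92 -0.73]
(array([-0.5,  8. ,  0.9]), array([0.09, 0.2 , 0.05]))
```

View pics/s7.png

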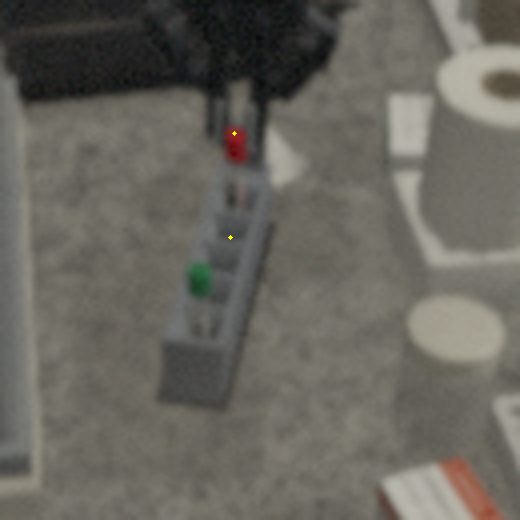

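View pics/t7.png

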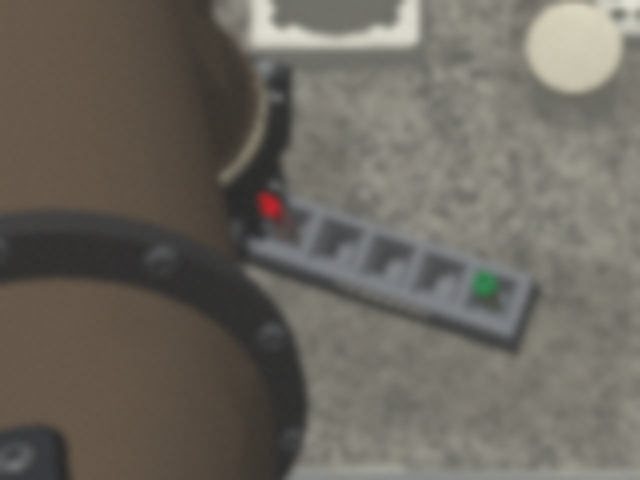

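Emit:
servo_tool(
  grip=[1, 1, 1, 1, 1, 1],
  delta_pos=[
    [0, 0.003, 0.0005],
    [0, 0.006, 0.0005],
    [0, 0.008, 0.0005],
    [0, 0.009, 0.0005],
    [0, 0.009, 0.0005],
    [0, 0.009, 0.0005],
  ],
  dr=[
    [0, 0, 0],
    [0, 0, 0],
    [0, 0, 0],
    [0, 0, 0],
    [0, 0, 0],
    [0, 0, 0],
  ],
)

```text
time_s: 7.95
eef_pos: [0.6325, 0.074, 0.0721]
ee_rot: [-0.417, 0.417, -0.571, 0.571]
ft_force: [0.3, -0.5, -0.4]
finger_gap: 0.0139
```

Run:
```python
from h import *
rep()
```

```text
t 7.95 p [0.6325 0.074  0.0721] jawyaw -17.71 ydir [ 0. -0. -1.] F [ 0.3 -0.5 -0.4] gap 0.0139 q [ 0.03  0.62 -0.35  1.67  0.26  0.9  -0.73]
```

Readings jitter by about 1 mm. Lower a touch more until contact.

Emit:
servo_tool(
  grip=[1, 1, 1],
  delta_pos=[
    [0, 0.001, 0],
    [0, 0.0025, 0],
    [0, 0.0025, 0],
  ],
  dr=[
    [0, 0, 0],
    [0, 0, 0],
    [0, 0, 0],
  ],
)

```text
time_s: 8.25
eef_pos: [0.6334, 0.0744, 0.0705]
ee_rot: [-0.418, 0.416, -0.571, 0.571]
ft_force: [-1.3, 0.4, 6.7]
finger_gap: 0.0135
```

Run:
```python
from h import *
rep()
```

```text
t 8.25 p [0.6334 0.0744 0.0705] jawyaw -17.71 ydir [ 0.002  0.    -1.   ] F [-1.3  0.4  6.7] gap 0.0135 q [ 0.03  0.62 -0.35  1.67  0.26  0.9  -0.73]
```

Floor contact (6.7 N). Release gently, then rise.

Emit:
servo_tool(
  grip=[0.8, 0.7, 0.6, 0.5, 0.5, 0.5, 0.5, 0.5],
  delta_pos=[
    [0, 0, 0],
    [0, 0, 0],
    [0, 0, 0],
    [0, 0, 0],
    [0, -0.02, 0],
    [0, -0.05, 0],
    [0, -0.08, 0],
    [0, -0.08, 0],
  ],
  dr=[
    [0, 0, 0],
    [0, 0, 0],
    [0, 0, 0],
    [0, 0, 0],
    [0, 0, 0],
    [0, 0, 0],
    [0, 0, 0],
    [0, 0, 0],
  ],
)

```text
time_s: 9.05
eef_pos: [0.6349, 0.0749, 0.1539]
ee_rot: [-0.419, 0.415, -0.57, 0.572]
ft_force: [2.3, 1.1, 0.6]
finger_gap: 0.043
```

```bash
python3 look.py pics/s8.png 80,210,200,330
python3 - <<'E'
from h import *
s=rep();print(to(s,[*place("b",2),.15],20.8))
E
```

```text
t 9.05 p [0.6349 0.0749 0.1539] jawyaw -17.71 ydir [ 0.007  0.001 -1.   ] F [2.3 1.1 0.6] gap 0.043 q [ 0.05  0.53 -0.38  1.59  0.22  1.06 -0.7 ]
t 9.1 p [0.6338 0.0744 0.1516] jawyaw -17.71 ydir [ 0.004  0.001 -1.   ] F [ 0.6 -0.8 -0.8] gap 0.0426 q [ 0.05  0.54 -0.38  1.59  0.22  1.05 -0.7 ]
(array([482.1,   0.8,   5.8]), array([-2.300e-01, -3.851e+01, -3.000e-02]))
```

View pics/s8.png

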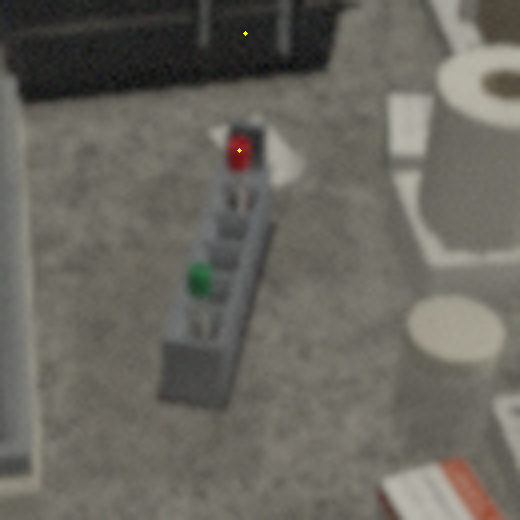

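Emit:
servo_tool(
  grip=[0.45, 0.45, 0.45, 0.45, 0.45, 0.45, 0.45, 0.45],
  delta_pos=[
    [0.03, 0, 0],
    [0.075, 0, 0.001],
    [0.12, 0, 0.001],
    [0.165, 0, 0.002],
    [0.21, 0, 0.003],
    [0.255, 0, 0.003],
    [0.3, 0, 0.004],
    [0.345, 0, 0.004],
  ],
  dr=[
    [0, -3, 0],
    [0, -7, 0],
    [0, -11, 0],
    [0, -16, 0],
    [0, -20, 0],
    [0, -25, 0],
    [0, -29, 0],
    [0, -34, 0],
  ],
)

```text
time_s: 9.9
eef_pos: [0.5299, -0.2574, 0.1484]
ee_rot: [-0.566, 0.567, -0.424, 0.423]
ft_force: [-0.2, -0.6, -0.8]
finger_gap: 0.047
```

Run:
```python
from h import *
s=rep();print(to(s,[*place("b",2),.13],20.8))
```

```text
t 9.9 p [ 0.5299 -0.2574  0.1484] jawyaw 16.47 ydir [-0.001  0.001 -1.   ] F [-0.2 -0.6 -0.8] gap 0.047 q [ 0.7   0.48 -0.48  1.71  0.26  1.01  0.41]
(array([113.3,  18.3, -72.4]), array([ 0.07, -4.33, -0.06]))
```

Emit:
servo_tool(
  grip=[0.45, 0.45, 0.45, 0.45, 0.45, 0.45, 0.45],
  delta_pos=[
    [0.03, 0, -0.019],
    [0.065, 0, -0.042],
    [0.095, 0, -0.061],
    [0.11, 0, -0.07],
    [0.1133, 0.01, -0.0724],
    [0.1133, 0.018, -0.0724],
    [0.1133, 0.018, -0.0724],
  ],
  dr=[
    [0, -1, 0],
    [0, -3, 0],
    [0, -4.3, 0],
    [0, -4.3, 0],
    [0, -4.3, 0],
    [0, -4.3, 0],
    [0, -4.3, 0],
  ],
)

```text
time_s: 10.6
eef_pos: [0.4935, -0.3819, 0.1295]
ee_rot: [0.582, -0.581, 0.403, -0.401]
ft_force: [-0.5, -1.2, 0.3]
finger_gap: 0.047
```

```bash
python3 - <<'E'
from h import *
s=rep();print(to(s,[*place("b",2),.07],20.8))
E
python3 look.py pics/s9.png 180,340,130,290
```

```text
t 10.6 p [ 0.4935 -0.3819  0.1295] jawyaw 20.74 ydir [-0.002  0.003 -1.   ] F [-0.5 -1.2  0.3] gap 0.047 q [ 0.89  0.56 -0.47  1.64  0.28  1.02  0.69]
(array([ 4.2, 59.5, -2.5]), array([ 0.06, -0.06, -0.2 ]))
t 10.6 p [ 0.4935 -0.3819  0.1295] jawyaw 20.74 ydir [-0.002  0.003 -1.   ] F [-0.5 -1.2  0.3] gap 0.047 q [ 0.89  0.56 -0.47  1.64  0.28  1.02  0.69]
```

View pics/s9.png

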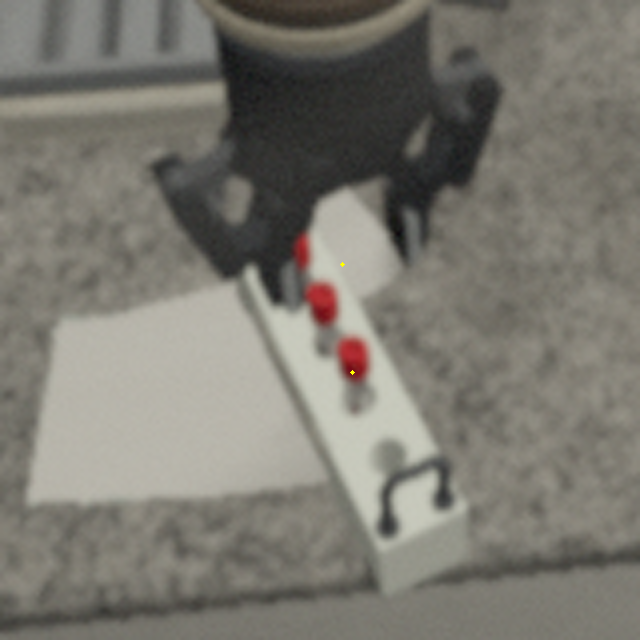

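Emit:
servo_tool(
  grip=[0.45, 0.45, 0.45, 0.45, 0.45],
  delta_pos=[
    [0.0042, 0, -0.0025],
    [0.0042, 0.01, -0.0025],
    [0.0042, 0.028, -0.0025],
    [0.0042, 0.028, -0.0025],
    [0.0042, 0.028, -0.0025],
  ],
  dr=[
    [0, 0, 0],
    [0, 0, 0],
    [0, 0, 0],
    [0, 0, 0],
    [0, 0, 0],
  ],
)

```text
time_s: 11.15
eef_pos: [0.4926, -0.3894, 0.1033]
ee_rot: [0.581, -0.581, 0.403, -0.402]
ft_force: [-0.1, -0.2, 1.0]
finger_gap: 0.0466
```

Run:
```python
from h import *
s=rep();print(to(s,[*place("b",2),.07],20.8))
```

```text
t 11.15 p [ 0.4926 -0.3894  0.1033] jawyaw 20.61 ydir [-0.001  0.    -1.   ] F [-0.1 -0.2  1. ] gap 0.0466 q [ 0.89  0.59 -0.46  1.66  0.3   0.97  0.69]
(array([-2.6, 33.3,  1. ]), array([ 0.02, -0.19, -0.04]))
```

Emit:
servo_tool(
  grip=[0.45, 0.45, 0.45, 0.45, 0.8, 1, 1, 1],
  delta_pos=[
    [-0.002, 0.015, 0.001],
    [-0.002, 0.03, 0.001],
    [-0.002, 0.0335, 0.001],
    [-0.002, 0.0335, 0.001],
    [-0.002, 0.0335, 0.001],
    [-0.002, 0.0335, 0.001],
    [-0.002, 0.0335, 0.001],
    [-0.002, 0.0335, 0.001],
  ],
  dr=[
    [0, 0, 0],
    [0, 0, 0],
    [0, 0, 0],
    [0, 0, 0],
    [0, 0, 0],
    [0, 0, 0],
    [0, 0, 0],
    [0, 0, 0],
  ],
)

```text
time_s: 11.95
eef_pos: [0.4933, -0.3878, 0.0706]
ee_rot: [-0.581, 0.581, -0.402, 0.403]
ft_force: [0.5, 0.3, 2.1]
finger_gap: 0.0139
```

```bash
python3 - <<'E'
from h import *
s=rep();print(to(s,[*place("b",2),.07],20.8))
E
python3 look.py pics/s10.png 180,340,130,290
```

```text
t 11.95 p [ 0.4933 -0.3878  0.0706] jawyaw 20.58 ydir [ 0.001 -0.001 -1.   ] F [0.5 0.3 2.1] gap 0.0139 q [ 0.88  0.62 -0.44  1.69  0.32  0.91  0.66]
(array([-1.4,  0.6, -0.3]), array([-0.04, -0.22,  0.06]))
t 11.95 p [ 0.4933 -0.3878  0.0706] jawyaw 20.58 ydir [ 0.001 -0.001 -1.   ] F [0.5 0.3 2.1] gap 0.0139 q [ 0.88  0.62 -0.44  1.69  0.32  0.91  0.66]
```

View pics/s10.png

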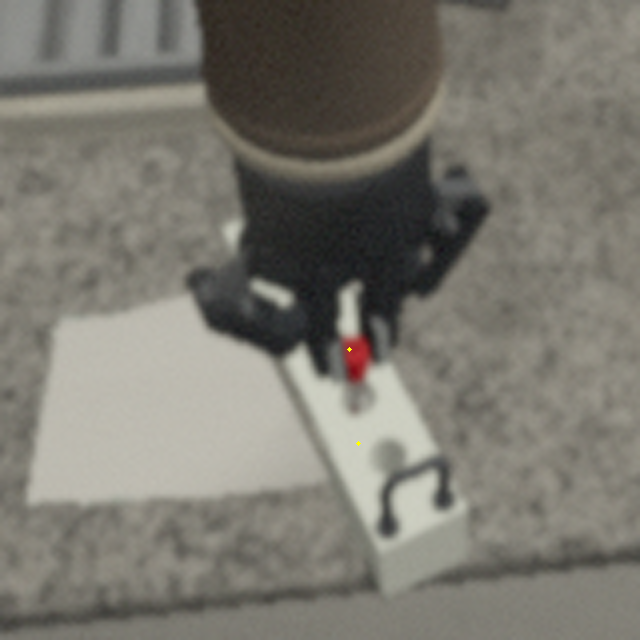

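Emit:
servo_tool(
  grip=[1, 1, 1, 1, 1, 1],
  delta_pos=[
    [0, -0.01, 0],
    [0, -0.03, 0],
    [0, -0.06, 0],
    [0, -0.09, 0],
    [0, -0.11, 0],
    [0, -0.11, 0],
  ],
  dr=[
    [0, 0, 0],
    [0, 0, 0],
    [0, 0, 0],
    [0, 0, 0],
    [0, 0, 0],
    [0, 0, 0],
  ],
)

```text
time_s: 12.6
eef_pos: [0.4947, -0.3883, 0.184]
ee_rot: [0.581, -0.581, 0.401, -0.405]
ft_force: [-0.8, 0.8, -0.6]
finger_gap: 0.0137
```

```bash
python3 look.py pics/s11.png 140,300,130,290
python3 - <<'E'
from h import *
s=rep();print(to(s,[*place("c",2),.182],-17.9))
E
```

```text
t 12.6 p [ 0.4947 -0.3883  0.184 ] jawyaw 20.59 ydir [ 0.005 -0.003 -1.   ] F [-0.8  0.8 -0.6] gap 0.0137 q [ 0.9   0.51 -0.48  1.57  0.25  1.12  0.72]
t 12.65 p [ 0.4937 -0.3879  0.182 ] jawyaw 20.59 ydir [ 0.003 -0.002 -1.   ] F [-0.7 -0.5 -0.3] gap 0.0136 q [ 0.9   0.51 -0.48  1.57  0.25  1.12  0.72]
(array([-357.2,   -0.5,  271.2]), array([-0.14, 38.49,  0.11]))
```

View pics/s11.png

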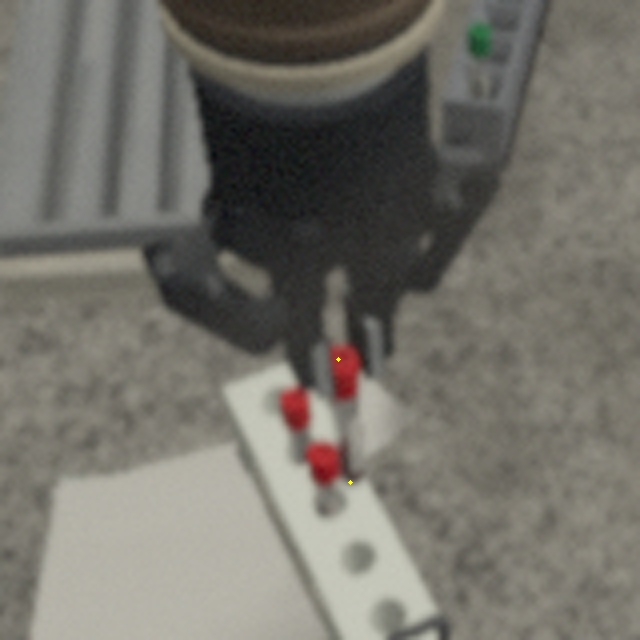

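Emit:
servo_tool(
  grip=[1, 1, 1, 1, 1, 1, 1, 1],
  delta_pos=[
    [-0.02, 0, 0.015],
    [-0.055, 0, 0.042],
    [-0.09, 0, 0.068],
    [-0.125, 0, 0.095],
    [-0.16, 0, 0.121],
    [-0.195, 0, 0.148],
    [-0.23, 0, 0.175],
    [-0.265, 0, 0.201],
  ],
  dr=[
    [0, 2, 0],
    [0, 6, 0],
    [0, 10, 0],
    [0, 14, 0],
    [0, 18, 0],
    [0, 22, 0],
    [0, 26, 0],
    [0, 30, 0],
  ],
)

```text
time_s: 13.45
eef_pos: [0.5874, -0.0671, 0.179]
ee_rot: [0.456, -0.457, 0.54, -0.54]
ft_force: [1.0, -0.6, -0.4]
finger_gap: 0.0134
```

Run:
```python
from h import *
s=rep();print(to(s,[*place("c",2),.18],-17.9))
```

```text
t 13.45 p [ 0.5874 -0.0671  0.179 ] jawyaw -9.58 ydir [-0.002  0.    -1.   ] F [ 1.  -0.6 -0.4] gap 0.0134 q [ 0.33  0.45 -0.43  1.67  0.21  1.07 -0.33]
(array([-113.2,   -1.1,   15.9]), array([0.1 , 8.32, 0.02]))
```

Emit:
servo_tool(
  grip=[1, 1, 1, 1, 1, 1, 1, 1],
  delta_pos=[
    [-0.03, 0, 0.004],
    [-0.06, 0, 0.008],
    [-0.09, 0, 0.013],
    [-0.105, 0, 0.015],
    [-0.112, 0, 0.016],
    [-0.112, 0.02, 0.016],
    [-0.112, 0.045, 0.016],
    [-0.112, 0.045, 0.016],
  ],
  dr=[
    [0, 2, 0],
    [0, 4, 0],
    [0, 7, 0],
    [0, 8.3, 0],
    [0, 8.3, 0],
    [0, 8.3, 0],
    [0, 8.3, 0],
    [0, 8.3, 0],
  ],
)

```text
time_s: 14.25
eef_pos: [0.6192, 0.0374, 0.1313]
ee_rot: [0.415, -0.419, 0.572, -0.57]
ft_force: [-0.4, -0.6, 0.2]
finger_gap: 0.0138
```

```bash
python3 look.py pics/s12.png 80,210,200,330
python3 - <<'E'
from h import *
s=rep();print(to(s,[*place("c",2),.08],-17.9))
E
```

```text
t 14.25 p [0.6192 0.0374 0.1313] jawyaw -17.72 ydir [-0.007 -0.002 -1.   ] F [-0.4 -0.6  0.2] gap 0.0138 q [ 0.12  0.54 -0.4   1.65  0.24  1.01 -0.66]
t 14.3 p [0.6204 0.0378 0.1333] jawyaw -17.73 ydir [-0.004 -0.001 -1.   ] F [0.7 0.3 0.3] gap 0.0137 q [ 0.12  0.54 -0.4   1.64  0.24  1.01 -0.66]
(array([-4.5, 53.3,  0.5]), array([0.22, 0.17, 0.13]))
```

View pics/s12.png

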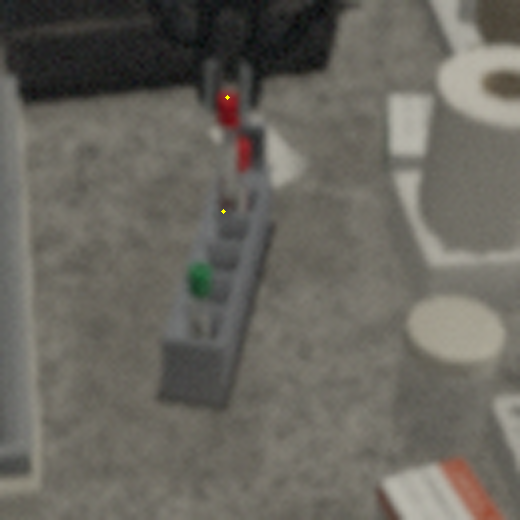

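Emit:
servo_tool(
  grip=[1, 1, 1, 1, 1, 1, 1, 1],
  delta_pos=[
    [-0.0032, 0, 0.0005],
    [-0.0032, 0, 0.0005],
    [-0.0032, 0.01, 0.0005],
    [-0.0032, 0.02, 0.0005],
    [-0.0032, 0.03, 0.0005],
    [-0.0032, 0.04, 0.0005],
    [-0.0032, 0.05, 0.0005],
    [-0.0032, 0.053, 0.0005],
  ],
  dr=[
    [0, 0, 0],
    [0, 0, 0],
    [0, 0, 0],
    [0, 0, 0],
    [0, 0, 0],
    [0, 0, 0],
    [0, 0, 0],
    [0, 0, 0],
  ],
)

```text
time_s: 15.1
eef_pos: [0.6226, 0.0418, 0.0803]
ee_rot: [0.416, -0.418, 0.571, -0.571]
ft_force: [0.0, -0.0, 0.2]
finger_gap: 0.0136
```

```bash
python3 look.py pics/s13.png 80,210,200,330
python3 - <<'E'
from h import *
s=rep();print(to(s,[*place("c",2),.0705],-17.9))
E
```

```text
t 15.1 p [0.6226 0.0418 0.0803] jawyaw -17.71 ydir [-0.002 -0.    -1.   ] F [ 0.  -0.   0.2] gap 0.0136 q [ 0.1   0.6  -0.38  1.69  0.27  0.91 -0.69]
t 15.15 p [0.6227 0.0418 0.0804] jawyaw -17.71 ydir [-0.002 -0.    -1.   ] F [-0.1 -0.1  0. ] gap 0.0142 q [ 0.1   0.59 -0.38  1.69  0.27  0.91 -0.69]
(array([ 0.2,  9.9, -0.7]), array([0.11, 0.19, 0.05]))
```

View pics/s13.png

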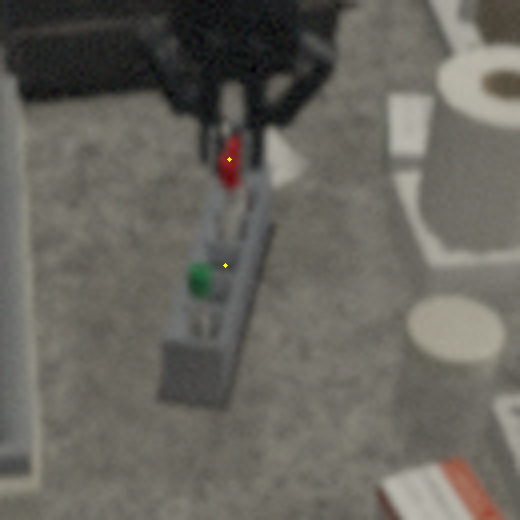

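Emit:
servo_tool(
  grip=[1, 1, 1, 1, 1, 1],
  delta_pos=[
    [0, 0.003, 0],
    [0, 0.006, 0],
    [0, 0.009, 0],
    [0, 0.0105, 0],
    [0, 0.0115, 0],
    [0, 0.0115, 0],
  ],
  dr=[
    [0, 0, 0],
    [0, 0, 0],
    [0, 0, 0],
    [0, 0, 0],
    [0, 0, 0],
    [0, 0, 0],
  ],
)

```text
time_s: 15.75
eef_pos: [0.6236, 0.042, 0.0706]
ee_rot: [-0.417, 0.417, -0.571, 0.571]
ft_force: [0.1, 0.6, 0.0]
finger_gap: 0.0139
```

Run:
```python
from h import *
rep()
```

```text
t 15.75 p [0.6236 0.042  0.0706] jawyaw -17.71 ydir [ 0.  0. -1.] F [0.1 0.6 0. ] gap 0.0139 q [ 0.1   0.61 -0.38  1.7   0.27  0.89 -0.7 ]
```

Emit:
servo_tool(
  grip=[1, 1, 1],
  delta_pos=[
    [0, 0.001, 0],
    [0, 0.0015, 0],
    [0, 0.0015, 0],
  ],
  dr=[
    [0, 0, 0],
    [0, 0, 0],
    [0, 0, 0],
  ],
)

```text
time_s: 16.05
eef_pos: [0.6245, 0.0421, 0.0704]
ee_rot: [-0.418, 0.416, -0.571, 0.572]
ft_force: [-1.9, -0.7, 9.7]
finger_gap: 0.0136
```

Run:
```python
from h import *
rep()
```

```text
t 16.05 p [0.6245 0.0421 0.0704] jawyaw -17.72 ydir [ 0.002 -0.    -1.   ] F [-1.9 -0.7  9.7] gap 0.0136 q [ 0.1   0.61 -0.38  1.7   0.27  0.89 -0.7 ]
```

Emit:
servo_tool(
  grip=[0.8, 0.7, 0.6, 0.5, 0.5, 0.5, 0.5, 0.5],
  delta_pos=[
    [0, 0, 0],
    [0, 0, 0],
    [0, 0, 0],
    [0, 0, 0],
    [0, -0.02, 0],
    [0, -0.05, 0],
    [0, -0.08, 0],
    [0, -0.08, 0],
  ],
  dr=[
    [0, 0, 0],
    [0, 0, 0],
    [0, 0, 0],
    [0, 0, 0],
    [0, 0, 0],
    [0, 0, 0],
    [0, 0, 0],
    [0, 0, 0],
  ],
)

```text
time_s: 16.85
eef_pos: [0.626, 0.0428, 0.1533]
ee_rot: [-0.419, 0.415, -0.57, 0.572]
ft_force: [-0.2, -0.1, 0.9]
finger_gap: 0.0429
```

```bash
python3 look.py pics/s14.png 80,210,200,330
python3 - <<'E'
from h import *
s=rep();print(to(s,[*place("b",3),.15],20.8))
E
```

```text
t 16.85 p [0.626  0.0428 0.1533] jawyaw -17.71 ydir [ 0.007  0.001 -1.   ] F [-0.2 -0.1  0.9] gap 0.0429 q [ 0.12  0.52 -0.4   1.62  0.23  1.04 -0.66]
t 16.9 p [0.6248 0.0424 0.151 ] jawyaw -17.71 ydir [ 0.004  0.    -1.   ] F [-0.6 -0.5 -0.4] gap 0.0426 q [ 0.12  0.52 -0.4   1.62  0.23  1.04 -0.66]
(array([ 4.223e+02,  3.000e-01, -1.660e+01]), array([-2.300e-01, -3.851e+01, -2.000e-02]))
```

View pics/s14.png

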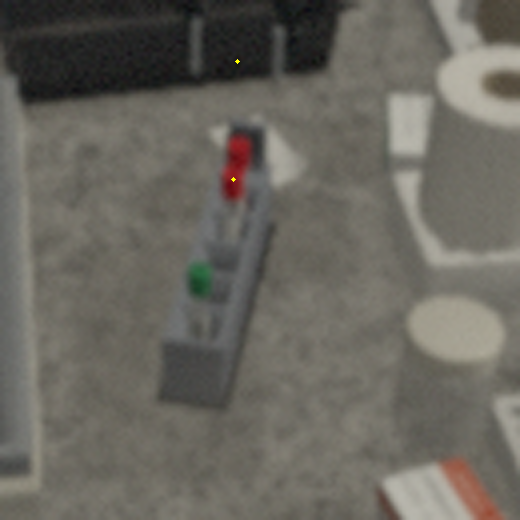

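Two in place and upright. On to tube 3.

Emit:
servo_tool(
  grip=[0.45, 0.45, 0.45, 0.45, 0.45, 0.45, 0.45, 0.45],
  delta_pos=[
    [0.03, 0, -0.001],
    [0.075, 0, -0.003],
    [0.12, 0, -0.005],
    [0.165, 0, -0.006],
    [0.21, 0, -0.008],
    [0.255, 0, -0.01],
    [0.3, 0, -0.012],
    [0.345, 0, -0.013],
  ],
  dr=[
    [0, -4, 0],
    [0, -8, 0],
    [0, -13, 0],
    [0, -18, 0],
    [0, -23, 0],
    [0, -28, 0],
    [0, -33, 0],
    [0, -37, 0],
  ],
)

```text
time_s: 17.7
eef_pos: [0.5044, -0.2841, 0.1478]
ee_rot: [-0.577, 0.578, -0.409, 0.408]
ft_force: [1.1, -0.3, -0.2]
finger_gap: 0.047
```

Run:
```python
from h import *
s=rep();print(to(s,[*place("b",3),.13],20.8))
```

```text
t 17.7 p [ 0.5044 -0.2841  0.1478] jawyaw 19.49 ydir [-0.002  0.001 -1.   ] F [ 1.1 -0.3 -0.2] gap 0.047 q [ 0.79  0.48 -0.52  1.73  0.27  1.01  0.51]
(array([ 58.7,  17.8, -46.1]), array([ 0.07, -1.31, -0.07]))
```

Emit:
servo_tool(
  grip=[0.45, 0.45, 0.45, 0.45, 0.45, 0.45],
  delta_pos=[
    [0.025, 0, -0.02],
    [0.05, 0, -0.04],
    [0.058, 0, -0.0455],
    [0.058, 0.01, -0.0455],
    [0.058, 0.018, -0.0455],
    [0.058, 0.018, -0.0455],
  ],
  dr=[
    [0, -1, 0],
    [0, -1.3, 0],
    [0, -1.3, 0],
    [0, -1.3, 0],
    [0, -1.3, 0],
    [0, -1.3, 0],
  ],
)

```text
time_s: 18.3
eef_pos: [0.4821, -0.3499, 0.1291]
ee_rot: [0.582, -0.582, 0.403, -0.401]
ft_force: [-0.5, 0.3, 0.2]
finger_gap: 0.047
```

Run:
```python
from h import *
s=rep();print(to(s,[*place("b",3),.07],20.8))
```

```text
t 18.3 p [ 0.4821 -0.3499  0.1291] jawyaw 20.75 ydir [-0.002  0.002 -1.   ] F [-0.5  0.3  0.2] gap 0.047 q [ 0.89  0.52 -0.5   1.71  0.29  0.99  0.64]
(array([ 4.2, 59.1, -3.2]), array([ 0.07, -0.05, -0.18]))
```

Emit:
servo_tool(
  grip=[0.45, 0.45, 0.45, 0.45],
  delta_pos=[
    [0.0025, 0, -0.002],
    [0.0025, 0.015, -0.002],
    [0.0025, 0.028, -0.002],
    [0.0025, 0.028, -0.002],
  ],
  dr=[
    [0, 0, 0],
    [0, 0, 0],
    [0, 0, 0],
    [0, 0, 0],
  ],
)

```text
time_s: 18.7
eef_pos: [0.4799, -0.3546, 0.1005]
ee_rot: [-0.581, 0.581, -0.404, 0.401]
ft_force: [-0.2, 0.1, -0.7]
finger_gap: 0.0466
```

```bash
python3 look.py pics/s15.png 180,340,130,290
python3 - <<'E'
from h import *
s=rep();print(to(s,[*place("b",3),.07],20.8))
E
```

```text
t 18.7 p [ 0.4799 -0.3546  0.1005] jawyaw 20.61 ydir [-0.003  0.002 -1.   ] F [-0.2  0.1 -0.7] gap 0.0466 q [ 0.89  0.55 -0.49  1.73  0.31  0.94  0.63]
t 18.75 p [ 0.4805 -0.3548  0.1016] jawyaw 20.61 ydir [-0.002  0.001 -1.   ] F [ 0.2 -0.4  1.1] gap 0.047 q [ 0.89  0.55 -0.49  1.73  0.31  0.94  0.63]
(array([ 0.1, 31.6,  0.1]), array([ 0.09, -0.19, -0.12]))
```

View pics/s15.png

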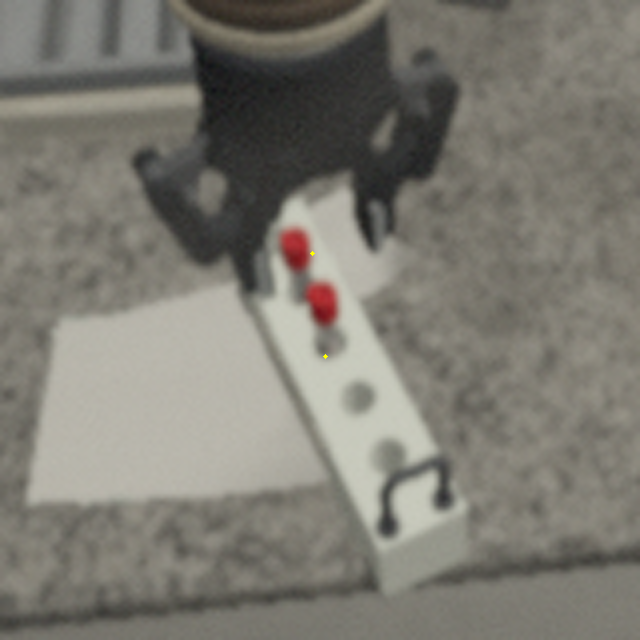

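Emit:
servo_tool(
  grip=[0.45, 0.45, 0.45, 0.45, 0.8, 1, 1, 1],
  delta_pos=[
    [0, 0.015, 0],
    [0, 0.03, 0],
    [0, 0.0315, 0],
    [0, 0.0315, 0],
    [0, 0.0315, 0],
    [0, 0.0315, 0],
    [0, 0.0315, 0],
    [0, 0.0315, 0],
  ],
  dr=[
    [0, 0, 0],
    [0, 0, 0],
    [0, 0, 0],
    [0, 0, 0],
    [0, 0, 0],
    [0, 0, 0],
    [0, 0, 0],
    [0, 0, 0],
  ],
)

```text
time_s: 19.55
eef_pos: [0.4817, -0.3557, 0.0721]
ee_rot: [-0.581, 0.581, -0.402, 0.403]
ft_force: [-0.4, 0.2, 3.6]
finger_gap: 0.0138
```

Run:
```python
from h import *
s=rep();print(to(s,[*place("b",3),.07],20.8))
```

```text
t 19.55 p [ 0.4817 -0.3557  0.0721] jawyaw 20.59 ydir [ 0.001 -0.001 -1.   ] F [-0.4  0.2  3.6] gap 0.0138 q [ 0.87  0.59 -0.48  1.76  0.34  0.88  0.61]
(array([-1.3,  2.1, -0.8]), array([-0.04, -0.21,  0.06]))
```

Emit:
servo_tool(
  grip=[1, 1, 1, 1, 1, 1],
  delta_pos=[
    [0, -0.01, 0],
    [0, -0.03, 0],
    [0, -0.06, 0],
    [0, -0.09, 0],
    [0, -0.11, 0],
    [0, -0.11, 0],
  ],
  dr=[
    [0, 0, 0],
    [0, 0, 0],
    [0, 0, 0],
    [0, 0, 0],
    [0, 0, 0],
    [0, 0, 0],
  ],
)

```text
time_s: 20.15
eef_pos: [0.4831, -0.3562, 0.1854]
ee_rot: [0.581, -0.581, 0.401, -0.405]
ft_force: [1.4, -0.2, -1.1]
finger_gap: 0.0137
```

```bash
python3 look.py pics/s16.png 140,300,130,290
python3 - <<'E'
from h import *
s=rep();print(to(s,[*place("c",3),.182],-17.9))
E
```

```text
t 20.15 p [ 0.4831 -0.3562  0.1854] jawyaw 20.59 ydir [ 0.005 -0.003 -1.   ] F [ 1.4 -0.2 -1.1] gap 0.0137 q [ 0.91  0.47 -0.52  1.64  0.26  1.1   0.68]
t 20.2 p [ 0.4821 -0.3559  0.1835] jawyaw 20.58 ydir [ 0.003 -0.002 -1.   ] F [-0.4  0.  -0.4] gap 0.0137 q [ 0.91  0.47 -0.52  1.64  0.26  1.09  0.68]
(array([-296.6,    1.1,  249.6]), array([-0.15, 38.48,  0.12]))
```

View pics/s16.png

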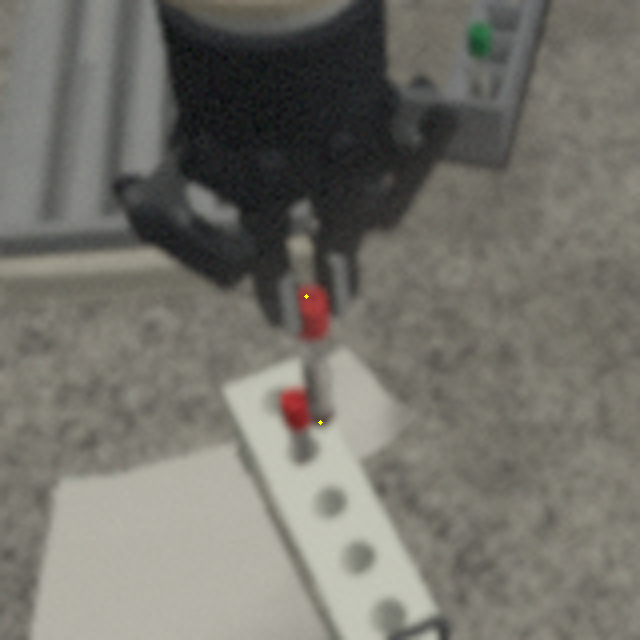

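Emit:
servo_tool(
  grip=[1, 1, 1, 1, 1, 1, 1, 1],
  delta_pos=[
    [-0.02, 0, 0.017],
    [-0.055, 0, 0.046],
    [-0.09, 0, 0.076],
    [-0.122, 0, 0.103],
    [-0.154, 0, 0.13],
    [-0.186, 0, 0.157],
    [-0.218, 0, 0.184],
    [-0.25, 0, 0.21],
  ],
  dr=[
    [0, 3, 0],
    [0, 7, 0],
    [0, 12, 0],
    [0, 16, 0],
    [0, 20, 0],
    [0, 24, 0],
    [0, 28, 0],
    [0, 32, 0],
  ],
)

```text
time_s: 21.0
eef_pos: [0.5896, -0.046, 0.1805]
ee_rot: [0.447, -0.448, 0.548, -0.547]
ft_force: [0.3, 0.2, 0.9]
finger_gap: 0.0135
```

Run:
```python
from h import *
s=rep();print(to(s,[*place("c",3),.182],-17.9))
```

```text
t 21.0 p [ 0.5896 -0.046   0.1805] jawyaw -11.58 ydir [-0.002 -0.    -1.   ] F [0.3 0.2 0.9] gap 0.0135 q [ 0.31  0.45 -0.46  1.67  0.22  1.08 -0.41]
(array([-58.8,  -1.6,  10.3]), array([0.1 , 6.32, 0.03]))
```

Emit:
servo_tool(
  grip=[1, 1, 1, 1, 1, 1, 1, 1],
  delta_pos=[
    [-0.02, 0, 0.003],
    [-0.04, 0, 0.007],
    [-0.052, 0, 0.009],
    [-0.057, 0, 0.01],
    [-0.057, 0.015, 0.01],
    [-0.057, 0.035, 0.01],
    [-0.057, 0.045, 0.01],
    [-0.057, 0.045, 0.01],
  ],
  dr=[
    [0, 3, 0],
    [0, 5, 0],
    [0, 6.3, 0],
    [0, 6.3, 0],
    [0, 6.3, 0],
    [0, 6.3, 0],
    [0, 6.3, 0],
    [0, 6.3, 0],
  ],
)

```text
time_s: 21.8
eef_pos: [0.6096, 0.0054, 0.1346]
ee_rot: [0.416, -0.418, 0.572, -0.57]
ft_force: [0.0, -0.1, -1.1]
finger_gap: 0.0135
```

```bash
python3 look.py pics/s17.png 80,210,200,330
python3 - <<'E'
from h import *
s=rep();print(to(s,[*place("c",3),.08],-17.9))
E
```

```text
t 21.8 p [0.6096 0.0054 0.1346] jawyaw -17.72 ydir [-0.004 -0.001 -1.   ] F [ 0.  -0.1 -1.1] gap 0.0135 q [ 0.19  0.52 -0.42  1.67  0.25  1.01 -0.62]
t 21.85 p [0.6104 0.0057 0.1358] jawyaw -17.72 ydir [-0.002 -0.    -1.   ] F [0.1 0.5 0.6] gap 0.0134 q [ 0.19  0.52 -0.43  1.67  0.25  1.01 -0.62]
(array([-4. , 55.8, -0. ]), array([0.1 , 0.18, 0.05]))
```

View pics/s17.png

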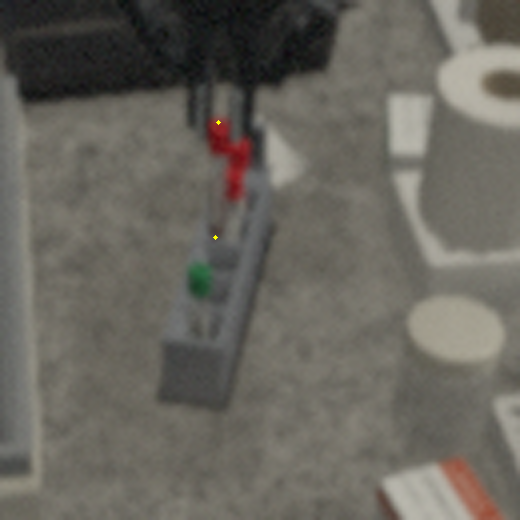

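Emit:
servo_tool(
  grip=[1, 1, 1, 1, 1, 1, 1, 1],
  delta_pos=[
    [-0.003, 0, 0],
    [-0.003, 0, 0],
    [-0.003, 0.012, 0],
    [-0.003, 0.022, 0],
    [-0.003, 0.032, 0],
    [-0.003, 0.042, 0],
    [-0.003, 0.052, 0],
    [-0.003, 0.055, 0],
  ],
  dr=[
    [0, 0, 0],
    [0, 0, 0],
    [0, 0, 0],
    [0, 0, 0],
    [0, 0, 0],
    [0, 0, 0],
    [0, 0, 0],
    [0, 0, 0],
  ],
)

```text
time_s: 22.65
eef_pos: [0.6111, 0.009, 0.0798]
ee_rot: [0.416, -0.418, 0.571, -0.571]
ft_force: [-0.2, 0.4, 0.2]
finger_gap: 0.0135
```

```bash
python3 look.py pics/s18.png 80,210,200,330
python3 - <<'E'
from h import *
s=rep();print(to(s,[*place("c",3),.0705],-17.9))
E
```

```text
t 22.65 p [0.6111 0.009  0.0798] jawyaw -17.71 ydir [-0.002 -0.    -1.   ] F [-0.2  0.4  0.2] gap 0.0135 q [ 0.17  0.58 -0.41  1.72  0.28  0.9  -0.66]
t 22.7 p [0.6113 0.0091 0.0801] jawyaw -17.71 ydir [-0.002 -0.    -1.   ] F [-0.1  1.2 -0.5] gap 0.0136 q [ 0.17  0.58 -0.41  1.72  0.28  0.9  -0.66]
(array([-0.5,  9.6,  0.1]), array([0.1 , 0.19, 0.04]))
```

View pics/s18.png

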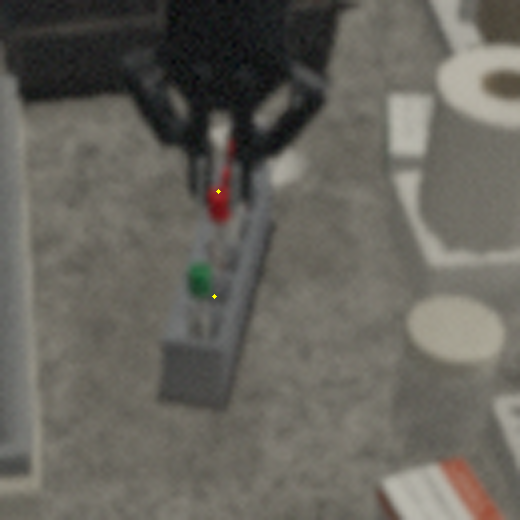

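Emit:
servo_tool(
  grip=[1, 1, 1, 1, 1, 1],
  delta_pos=[
    [0, 0.003, 0],
    [0, 0.006, 0],
    [0, 0.008, 0],
    [0, 0.0095, 0],
    [0, 0.0105, 0],
    [0, 0.0105, 0],
  ],
  dr=[
    [0, 0, 0],
    [0, 0, 0],
    [0, 0, 0],
    [0, 0, 0],
    [0, 0, 0],
    [0, 0, 0],
  ],
)

```text
time_s: 23.3
eef_pos: [0.613, 0.0095, 0.0721]
ee_rot: [-0.418, 0.416, -0.571, 0.571]
ft_force: [-0.9, -0.2, 6.4]
finger_gap: 0.0138
```

Run:
```python
from h import *
rep()
```

```text
t 23.3 p [0.613  0.0095 0.0721] jawyaw -17.71 ydir [ 0.002  0.    -1.   ] F [-0.9 -0.2  6.4] gap 0.0138 q [ 0.17  0.59 -0.4   1.73  0.29  0.88 -0.66]
```

Floor contact (6.4 N). Release and rise.

Emit:
servo_tool(
  grip=[0.8, 0.7, 0.6, 0.5, 0.5, 0.5, 0.5, 0.5],
  delta_pos=[
    [0, 0, 0],
    [0, 0, 0],
    [0, 0, 0],
    [0, 0, 0],
    [0, -0.02, 0],
    [0, -0.05, 0],
    [0, -0.08, 0],
    [0, -0.08, 0],
  ],
  dr=[
    [0, 0, 0],
    [0, 0, 0],
    [0, 0, 0],
    [0, 0, 0],
    [0, 0, 0],
    [0, 0, 0],
    [0, 0, 0],
    [0, 0, 0],
  ],
)

```text
time_s: 24.1
eef_pos: [0.6145, 0.0098, 0.1552]
ee_rot: [-0.419, 0.415, -0.57, 0.572]
ft_force: [0.3, 0.0, -1.0]
finger_gap: 0.0426
```

```bash
python3 look.py pics/s19.png 80,210,200,330
python3 - <<'E'
from h import *
s=rep();print(to(s,[*place("b",4),.15],20.8))
E
```

```text
t 24.1 p [0.6145 0.0098 0.1552] jawyaw -17.71 ydir [ 0.007  0.001 -1.   ] F [ 0.3  0.  -1. ] gap 0.0426 q [ 0.19  0.5  -0.43  1.65  0.24  1.04 -0.62]
t 24.15 p [0.6134 0.0094 0.153 ] jawyaw -17.72 ydir [ 0.004  0.    -1.   ] F [-0.3 -0.5 -0.6] gap 0.0427 q [ 0.19  0.5  -0.43  1.65  0.24  1.04 -0.62]
(array([360.8,   2.4, -36.9]), array([-2.300e-01, -3.852e+01, -1.000e-02]))
```

View pics/s19.png

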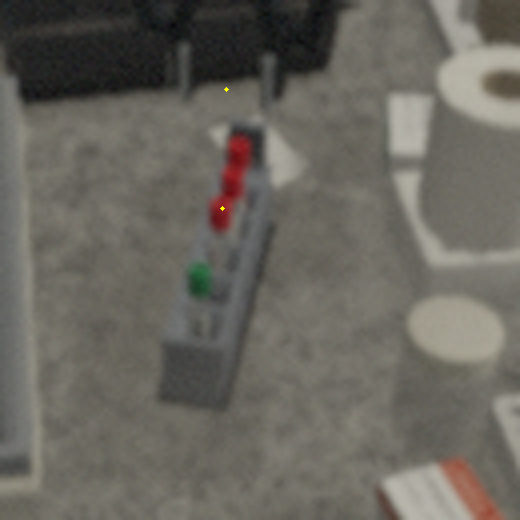

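Three standing. Now tube 4.

Emit:
servo_tool(
  grip=[0.45, 0.45, 0.45, 0.45, 0.45, 0.45, 0.45, 0.45],
  delta_pos=[
    [0.03, 0, -0.003],
    [0.075, 0, -0.007],
    [0.12, 0, -0.012],
    [0.16, 0, -0.016],
    [0.2, 0, -0.02],
    [0.24, 0, -0.025],
    [0.28, 0, -0.029],
    [0.32, 0, -0.033],
  ],
  dr=[
    [0, -4, 0],
    [0, -8, 0],
    [0, -13, 0],
    [0, -18, 0],
    [0, -23, 0],
    [0, -28, 0],
    [0, -33, 0],
    [0, -38, 0],
  ],
)

```text
time_s: 24.95
eef_pos: [0.4816, -0.2869, 0.1499]
ee_rot: [-0.581, 0.581, -0.404, 0.403]
ft_force: [0.5, -0.4, -1.5]
finger_gap: 0.0472
```

Run:
```python
from h import *
s=rep();print(to(s,[*place("b",4),.13],20.8))
```

```text
t 24.95 p [ 0.4816 -0.2869  0.1499] jawyaw 20.49 ydir [-0.001  0.001 -1.   ] F [ 0.5 -0.4 -1.5] gap 0.0472 q [ 0.84  0.45 -0.55  1.77  0.28  1.    0.54]
(array([ 29.3,  19.9, -25. ]), array([ 0.06, -0.31, -0.07]))
```

Emit:
servo_tool(
  grip=[0.45, 0.45, 0.45, 0.45, 0.45, 0.45],
  delta_pos=[
    [0.02, 0, -0.017],
    [0.028, 0, -0.024],
    [0.028, 0.01, -0.024],
    [0.028, 0.025, -0.024],
    [0.028, 0.045, -0.024],
    [0.028, 0.045, -0.024],
  ],
  dr=[
    [0, -0.3, 0],
    [0, -0.3, 0],
    [0, -0.3, 0],
    [0, -0.3, 0],
    [0, -0.3, 0],
    [0, -0.3, 0],
  ],
)

```text
time_s: 25.55
eef_pos: [0.4694, -0.3171, 0.103]
ee_rot: [0.582, -0.582, 0.404, -0.4]
ft_force: [0.7, 0.1, -0.7]
finger_gap: 0.0471
```

```bash
python3 look.py pics/s20.png 180,340,130,290
python3 - <<'E'
from h import *
s=rep();print(to(s,[*place("b",4),.071],20.8))
E
```

```text
t 25.55 p [ 0.4694 -0.3171  0.103 ] jawyaw 20.74 ydir [-0.004  0.004 -1.   ] F [ 0.7  0.1 -0.7] gap 0.0471 q [ 0.88  0.51 -0.53  1.8   0.32  0.91  0.57]
t 25.6 p [ 0.4702 -0.3176  0.1045] jawyaw 20.74 ydir [-0.002  0.003 -1.   ] F [-0.2  0.2 -0.3] gap 0.0468 q [ 0.88  0.51 -0.53  1.8   0.32  0.91  0.57]
(array([ 4.5, 33.4, -3.5]), array([ 0.08, -0.06, -0.19]))
```

View pics/s20.png

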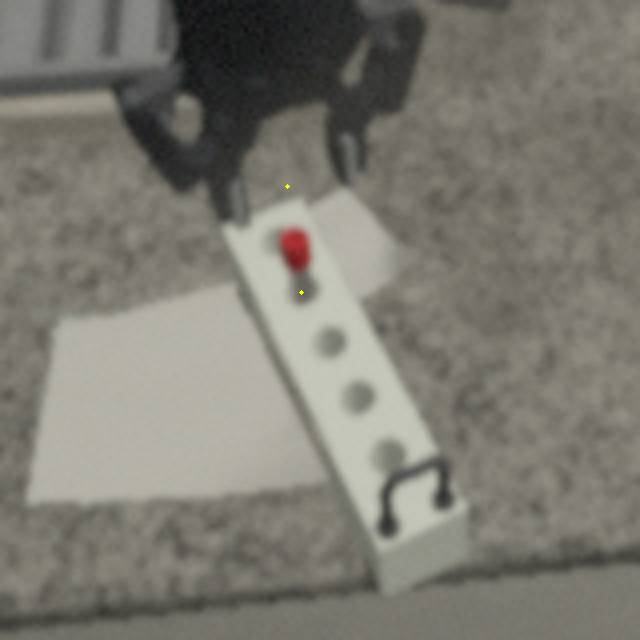

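Emit:
servo_tool(
  grip=[0.45, 0.45, 0.45, 0.45],
  delta_pos=[
    [0.003, 0, -0.0025],
    [0.003, 0.005, -0.0025],
    [0.003, 0.005, -0.0025],
    [0.003, 0.005, -0.0025],
  ],
  dr=[
    [0, 0, 0],
    [0, 0, 0],
    [0, 0, 0],
    [0, 0, 0],
  ],
)

```text
time_s: 26.0
eef_pos: [0.4692, -0.324, 0.1013]
ee_rot: [-0.581, 0.581, -0.403, 0.403]
ft_force: [-0.3, -0.6, 0.4]
finger_gap: 0.0469
```

Run:
```python
from h import *
s=rep();print(to(s,[*place("b",4),.071],20.8))
```

```text
t 26.0 p [ 0.4692 -0.324   0.1013] jawyaw 20.58 ydir [ 0. -0. -1.] F [-0.3 -0.6  0.4] gap 0.0469 q [ 0.88  0.52 -0.52  1.8   0.32  0.91  0.58]
(array([-1.2, 30.3, -0.4]), array([-0.01, -0.22,  0.02]))
```

Emit:
servo_tool(
  grip=[0.45, 0.45, 0.45, 0.45, 0.8, 1, 1, 1],
  delta_pos=[
    [-0.001, 0.015, 0],
    [-0.001, 0.03, 0],
    [-0.001, 0.0305, 0],
    [-0.001, 0.0305, 0],
    [-0.001, 0.0305, 0],
    [-0.001, 0.0305, 0],
    [-0.001, 0.0305, 0],
    [-0.001, 0.0305, 0],
  ],
  dr=[
    [0, 0, 0],
    [0, 0, 0],
    [0, 0, 0],
    [0, 0, 0],
    [0, 0, 0],
    [0, 0, 0],
    [0, 0, 0],
    [0, 0, 0],
  ],
)

```text
time_s: 26.8
eef_pos: [0.4692, -0.3233, 0.0711]
ee_rot: [-0.581, 0.581, -0.402, 0.403]
ft_force: [-0.6, 0.8, 3.8]
finger_gap: 0.0138
```

Run:
```python
from h import *
s=rep();print(to(s,[*place("b",4),.07],20.8))
```

```text
t 26.8 p [ 0.4692 -0.3233  0.0711] jawyaw 20.58 ydir [ 0.001 -0.001 -1.   ] F [-0.6  0.8  3.8] gap 0.0138 q [ 0.87  0.55 -0.51  1.83  0.35  0.84  0.55]
(array([-0.5,  1.1, -0.7]), array([-0.04, -0.22,  0.06]))
```

Emit:
servo_tool(
  grip=[1, 1, 1, 1, 1, 1],
  delta_pos=[
    [0, -0.01, 0],
    [0, -0.03, 0],
    [0, -0.06, 0],
    [0, -0.09, 0],
    [0, -0.11, 0],
    [0, -0.11, 0],
  ],
  dr=[
    [0, 0, 0],
    [0, 0, 0],
    [0, 0, 0],
    [0, 0, 0],
    [0, 0, 0],
    [0, 0, 0],
  ],
)

```text
time_s: 27.4
eef_pos: [0.4705, -0.3236, 0.1842]
ee_rot: [0.581, -0.581, 0.401, -0.404]
ft_force: [-0.5, -0.0, -0.1]
finger_gap: 0.0135
```

```bash
python3 look.py pics/s21.png 140,300,130,290
python3 - <<'E'
from h import *
s=rep();print(to(s,[*place("c",4),.182],-17.9))
E
```

```text
t 27.4 p [ 0.4705 -0.3236  0.1842] jawyaw 20.59 ydir [ 0.005 -0.003 -1.   ] F [-0.5 -0.  -0.1] gap 0.0135 q [ 0.91  0.43 -0.56  1.71  0.26  1.07  0.63]
t 27.45 p [ 0.4695 -0.3233  0.1823] jawyaw 20.59 ydir [ 0.002 -0.002 -1.   ] F [ 0.4 -0.3 -0.1] gap 0.0135 q [ 0.91  0.43 -0.56  1.71  0.26  1.07  0.63]
(array([-2.350e+02,  1.000e-01,  2.288e+02]), array([-0.14, 38.49,  0.11]))
```

View pics/s21.png

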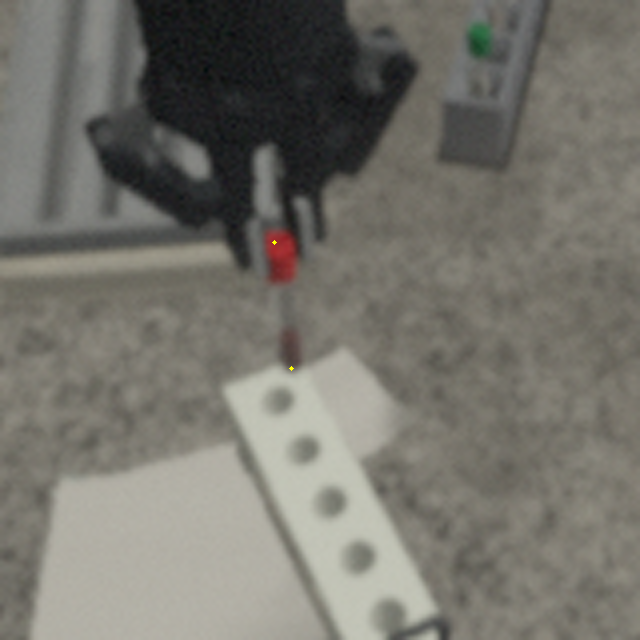

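Emit:
servo_tool(
  grip=[1, 1, 1, 1, 1, 1, 1, 1],
  delta_pos=[
    [-0.015, 0, 0.015],
    [-0.04, 0, 0.039],
    [-0.065, 0, 0.063],
    [-0.09, 0, 0.088],
    [-0.115, 0, 0.112],
    [-0.14, 0, 0.136],
    [-0.165, 0, 0.161],
    [-0.19, 0, 0.185],
  ],
  dr=[
    [0, 3, 0],
    [0, 7, 0],
    [0, 12, 0],
    [0, 16, 0],
    [0, 20, 0],
    [0, 24, 0],
    [0, 28, 0],
    [0, 32, 0],
  ],
)

```text
time_s: 28.25
eef_pos: [0.5748, -0.0787, 0.1794]
ee_rot: [0.447, -0.448, 0.548, -0.547]
ft_force: [-0.5, 0.4, 0.7]
finger_gap: 0.0136
```

Run:
```python
from h import *
s=rep();print(to(s,[*place("c",4),.182],-17.9))
```

```text
t 28.25 p [ 0.5748 -0.0787  0.1794] jawyaw -11.57 ydir [-0.002  0.    -1.   ] F [-0.5  0.4  0.7] gap 0.0136 q [ 0.39  0.44 -0.48  1.69  0.23  1.07 -0.37]
(array([-60. ,  -2.6,  14.5]), array([0.11, 6.33, 0.02]))
```

Emit:
servo_tool(
  grip=[1, 1, 1, 1, 1, 1, 1, 1],
  delta_pos=[
    [-0.02, 0, 0.005],
    [-0.04, 0, 0.01],
    [-0.052, 0, 0.0125],
    [-0.059, 0, 0.0142],
    [-0.059, 0, 0.0142],
    [-0.059, 0, 0.0142],
    [-0.059, 0.02, 0.0142],
    [-0.059, 0.02, 0.0142],
  ],
  dr=[
    [0, 3, 0],
    [0, 5, 0],
    [0, 6.3, 0],
    [0, 6.3, 0],
    [0, 6.3, 0],
    [0, 6.3, 0],
    [0, 6.3, 0],
    [0, 6.3, 0],
  ],
)

```text
time_s: 29.05
eef_pos: [0.5989, -0.0267, 0.1584]
ee_rot: [0.415, -0.418, 0.572, -0.571]
ft_force: [-0.7, -1.3, -0.3]
finger_gap: 0.0136
```

Run:
```python
from h import *
s=rep();print(to(s,[*place("c",4),.13],-17.9))
```

```text
t 29.05 p [ 0.5989 -0.0267  0.1584] jawyaw -17.78 ydir [-0.004 -0.001 -1.   ] F [-0.7 -1.3 -0.3] gap 0.0136 q [ 0.27  0.49 -0.46  1.67  0.24  1.05 -0.57]
(array([-4.4, 28.3,  1. ]), array([0.21, 0.12, 0.11]))
```

Emit:
servo_tool(
  grip=[1, 1, 1, 1, 1],
  delta_pos=[
    [-0.003, 0, 0.0005],
    [-0.003, 0.01, 0.0005],
    [-0.003, 0.022, 0.0005],
    [-0.003, 0.022, 0.0005],
    [-0.003, 0.022, 0.0005],
  ],
  dr=[
    [0, 0, 0],
    [0, 0, 0],
    [0, 0, 0],
    [0, 0, 0],
    [0, 0, 0],
  ],
)

```text
time_s: 29.55
eef_pos: [0.6018, -0.0224, 0.138]
ee_rot: [0.417, -0.417, 0.571, -0.571]
ft_force: [0.2, 1.0, 1.1]
finger_gap: 0.0136
```

```bash
python3 look.py pics/s22.png 80,210,200,330
python3 - <<'E'
from h import *
s=rep();print(to(s,[*place("c",4),.08],-17.9))
E
```

```text
t 29.55 p [ 0.6018 -0.0224  0.138 ] jawyaw -17.7 ydir [-0.001 -0.    -1.   ] F [0.2 1.  1.1] gap 0.0136 q [ 0.26  0.51 -0.45  1.69  0.25  1.   -0.59]
t 29.6 p [ 0.6021 -0.0223  0.1385] jawyaw -17.7 ydir [-0.  0. -1.] F [-0.8  0.   0.2] gap 0.0136 q [ 0.26  0.51 -0.45  1.69  0.25  1.   -0.59]
(array([ 0.9, 58.5, -0.8]), array([0.02, 0.2 , 0.  ]))
```

View pics/s22.png

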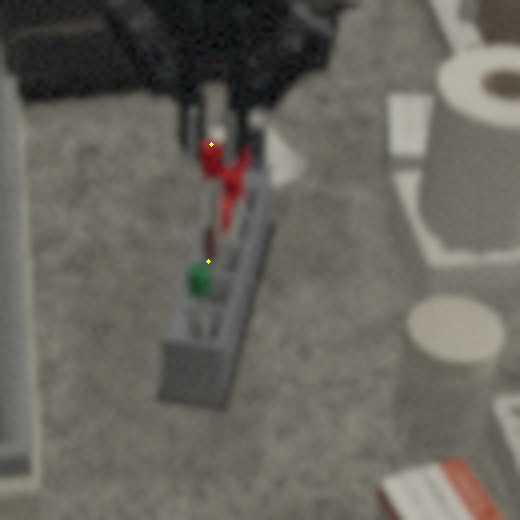

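Emit:
servo_tool(
  grip=[1, 1, 1, 1, 1, 1, 1, 1],
  delta_pos=[
    [0.001, 0.008, -0.0005],
    [0.001, 0.016, -0.0005],
    [0.001, 0.024, -0.0005],
    [0.001, 0.032, -0.0005],
    [0.001, 0.04, -0.0005],
    [0.001, 0.048, -0.0005],
    [0.001, 0.056, -0.0005],
    [0.001, 0.058, -0.0005],
  ],
  dr=[
    [0, 0, 0],
    [0, 0, 0],
    [0, 0, 0],
    [0, 0, 0],
    [0, 0, 0],
    [0, 0, 0],
    [0, 0, 0],
    [0, 0, 0],
  ],
)

```text
time_s: 30.4
eef_pos: [0.6007, -0.0232, 0.0793]
ee_rot: [0.417, -0.418, 0.571, -0.571]
ft_force: [0.5, 0.9, -0.2]
finger_gap: 0.0136
```

```bash
python3 look.py pics/s23.png 80,210,200,330
python3 - <<'E'
from h import *
s=rep();print(to(s,[*place("c",4),.0705],-17.9))
E
```

```text
t 30.4 p [ 0.6007 -0.0232  0.0793] jawyaw -17.71 ydir [-0.002 -0.    -1.   ] F [ 0.5  0.9 -0.2] gap 0.0136 q [ 0.24  0.57 -0.43  1.75  0.29  0.89 -0.62]
t 30.45 p [ 0.6008 -0.0232  0.0795] jawyaw -17.71 ydir [-0.001 -0.    -1.   ] F [ 0.6 -1.2  0.2] gap 0.0134 q [ 0.24  0.57 -0.43  1.75  0.29  0.89 -0.62]
(array([-0.4,  9. ,  0.1]), array([0.07, 0.19, 0.02]))
```

View pics/s23.png

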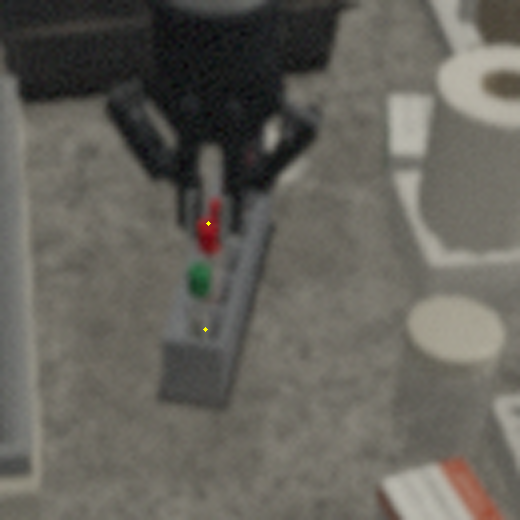

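Emit:
servo_tool(
  grip=[1, 1, 1, 1, 1, 1],
  delta_pos=[
    [0, 0.003, 0],
    [0, 0.006, 0],
    [0, 0.008, 0],
    [0, 0.0095, 0],
    [0, 0.0105, 0],
    [0, 0.0105, 0],
  ],
  dr=[
    [0, 0, 0],
    [0, 0, 0],
    [0, 0, 0],
    [0, 0, 0],
    [0, 0, 0],
    [0, 0, 0],
  ],
)

```text
time_s: 31.05
eef_pos: [0.6024, -0.0228, 0.0711]
ee_rot: [-0.418, 0.416, -0.571, 0.571]
ft_force: [-0.9, 0.1, 6.7]
finger_gap: 0.0136
```

Run:
```python
from h import *
rep()
```

```text
t 31.05 p [ 0.6024 -0.0228  0.0711] jawyaw -17.71 ydir [ 0.002  0.    -1.   ] F [-0.9  0.1  6.7] gap 0.0136 q [ 0.24  0.58 -0.42  1.75  0.3   0.87 -0.63]
```

Emit:
servo_tool(
  grip=[0.8, 0.7, 0.6, 0.5, 0.5, 0.5, 0.5, 0.5],
  delta_pos=[
    [0, 0, 0],
    [0, 0, 0],
    [0, 0, 0],
    [0, 0, 0],
    [0, -0.02, 0],
    [0, -0.05, 0],
    [0, -0.09, 0],
    [0, -0.12, 0],
  ],
  dr=[
    [0, 0, 0],
    [0, 0, 0],
    [0, 0, 0],
    [0, 0, 0],
    [0, 0, 0],
    [0, 0, 0],
    [0, 0, 0],
    [0, 0, 0],
  ],
)

```text
time_s: 31.85
eef_pos: [0.6016, -0.023, 0.1921]
ee_rot: [-0.417, 0.417, -0.571, 0.571]
ft_force: [1.1, -0.8, -0.1]
finger_gap: 0.043
```

Emit:
servo_tool(
  grip=[0.5, 0.5, 0.5, 0.5, 0.5, 0.5, 0.5, 0.5],
  delta_pos=[
    [0.04, 0, 0],
    [0.08, 0, 0],
    [0.12, 0, 0],
    [0.16, 0, 0],
    [0.2, 0, 0],
    [0.24, 0, 0],
    [0.24, 0, 0],
    [0.24, 0, 0],
  ],
  dr=[
    [0, 0, 0],
    [0, 0, 0],
    [0, 0, 0],
    [0, 0, 0],
    [0, 0, 0],
    [0, 0, 0],
    [0, 0, 0],
    [0, 0, 0],
  ],
)

```text
time_s: 32.65
eef_pos: [0.5278, -0.2528, 0.1898]
ee_rot: [0.416, -0.416, 0.572, -0.571]
ft_force: [0.3, 1.2, -0.3]
finger_gap: 0.0425
```

```bash
python3 look.py pics/s24.png 80,210,200,330
python3 - <<'E'
from h import *
from rig import *
for n in ("top","side"):
    c=capture(n); W=cloud(c)
    if n=="top": cv2.imwrite("pics/t24.png",cv2.resize(c["frame"][90:240,100:300],None,fx=4,fy=4,interpolation=cv2.INTER_CUBIC))
    f=c["frame"].astype(float); b,g,r=f[...,0],f[...,1],f[...,2]
    for k in range(1,6):
        P=place("c",k)
        m=(np.hypot(W[...,0]-P[0],W[...,1]-P[1])<.014)&(W[...,2]>.094)
        q=W[m]; d=q[:,:2].mean(0)-P; a=CY
        print(n,k,m.sum(),"dx",(d@[np.cos(a),np.sin(a)]*1000).round(1),"dy",(d@[-np.sin(a),np.cos(a)]*1000).round(1),"ztop",np.median(q[:,2]).round(4), "col", f[m].mean(0).round())
E
```

```text
t 32.65 p [ 0.5278 -0.2528  0.1898] jawyaw -17.86 ydir [-0.  0. -1.] F [ 0.3  1.2 -0.3] gap 0.0425 q [ 0.66  0.43 -0.42  1.67  0.19  1.08 -0.13]
top 1 29 dx -1.1 dy 1.5 ztop 0.0983 col [ 72.  69. 180.]
top 2 33 dx 0.1 dy 0.2 ztop 0.0978 col [ 68.  65. 178.]
top 3 32 dx -0.6 dy 1.9 ztop 0.0981 col [ 70.  68. 171.]
top 4 32 dx -0.9 dy 1.8 ztop 0.0983 col [ 69.  65. 175.]
top 5 29 dx -1.4 dy 1.8 ztop 0.0986 col [ 86. 122.  68.]
side 1 23 dx -1.5 dy -1.6 ztop 0.0995 col [ 41.  38. 128.]
side 2 17 dx 1.9 dy -3.3 ztop 0.0991 col [ 55.  53. 134.]
side 3 4 dx -4.6 dy 3.2 ztop 0.0974 col [52. 50. 87.]
side 4 26 dx -0.9 dy -2.1 ztop 0.0993 col [ 46.  42. 134.]
side 5 5 dx 5.7 dy -2.5 ztop 0.0988 col [50. 66. 69.]
```

View pics/s24.png

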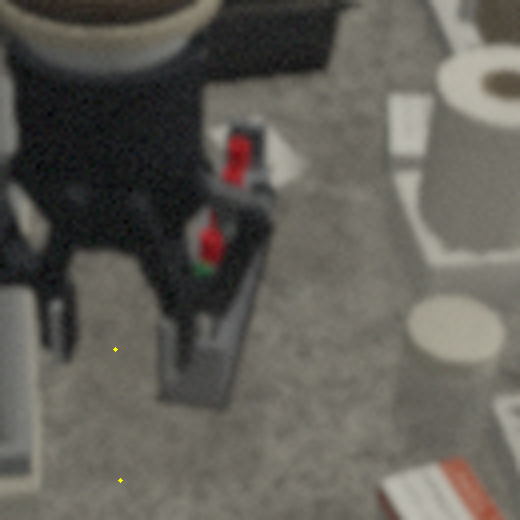

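View pics/t24.png

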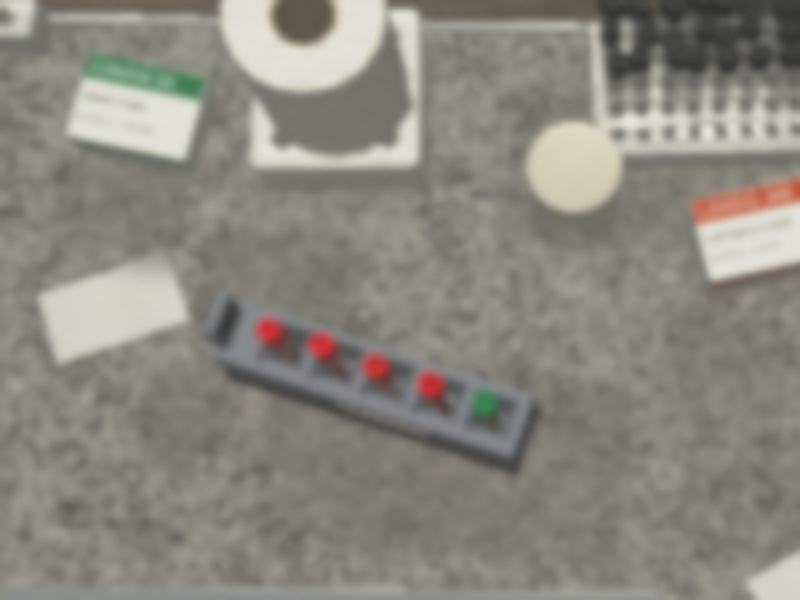

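```bash
python3 -c "
from rig import *
print(sign_off())"
```

```text
the job is handed in; nothing more can be done
None
```

I moved the four red-capped tubes one at a time into carrier places 1 to 4, counted from its handle and in their original order, and handed the job in at about 33 s. I lowered each one until the wrist force showed it on the floor of its place (6–10 N) before opening the fingers. The hand-in reported no verdict.

- **Placement:** in the last top picture all five caps are 2 mm or less from their places in each direction. Their tops are all at about 98 mm, the control tube's included.
- **Other objects:** in my pictures the control tube, jar and carton look unmoved. I did not check the spray bottle after the start, but the arm never went near it. The arm was clear of everything at the end.
- **Check that disagreed:** the last side picture gave offsets of up to about 6 mm for places 2, 3 and 5. The gripper was blocking that view and few pixels were usable, so I relied on the top picture. Earlier, unblocked side pictures showed tubes 1–3 standing upright. I have no clear side view of tube 4 after I let go of it.

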